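Chopper rotors: knife-edge balance check and sort

TASK

The chopper rotors on the grey mat are back from washing and some are lopsided. Working from left to right (as the robot sees the row), lay each rotor level by its middle across the ridge of the knife-edge balance and let it go: one that stays level is sound and goes on the wooden rest, centred lengthwise on a pad of its own with no edge overhanging; one that tips is lopsided and goes in the grey reject tray. Leave the bowl and the glass alone.

Things in the scene. Friction and masses are not known exactly. Their poses are not given: they have to be found in the camera images.
- rotor_a: steel chopper rotor (3 or 4 present, on the mat in a row): flat bar 124 long (x) x 32 (y; last 27 of each wing 22 wide) x 8 thick, square hub 28x28 (flats along x, y) up its middle, top 36 above the underside; 0.19 to 0.32 kg. Origin: middle of underside, z up the hub. Sound (balances at its middle) or with one heavy wing (balance point ~25 off the middle), not visible
- rotor_b: as rotor_a: same shape, size, origin and axes; sound or lopsided, not to be told by looking
- rotor_c: as rotor_a: same shape, size, origin and axes; sound or lopsided, not to be told by looking
- rotor_d: as rotor_a: same shape, size, origin and axes; sound or lopsided, not to be told by looking
- rotor_e: as rotor_a: same shape, size, origin and axes; sound or lopsided, not to be told by looking
- rotor_f: as rotor_a: same shape, size, origin and axes; sound or lopsided, not to be told by looking
- rotor_g: as rotor_a: same shape, size, origin and axes; sound or lopsided, not to be told by looking
- rotor_h: as rotor_a: same shape, size, origin and axes; sound or lopsided, not to be told by looking
- balance: fixed knife-edge balance: aluminium plate 140 (x) x 70 (y) x 6 thick, with a steel ridge 64 long across its middle, along y; origin on the table under its middle. A rotor that tips rests with one wing tip on the plate, leaning about 0.28 rad (16 degrees)
- edge (a point): middle of the ridge's top, 22 above the table (16 above the plate); the top is a flat land 10 wide (x) and 64 long (y). A rotor is laid across it with its bar along x (either way round): a sound one stays level if its middle lies within about 4 of the ridge's middle line, a lopsided one tips
- tray: fixed grey plastic reject tray, outside 160 (x) x 205 (y), 16 high, walls and floor about 4 thick; origin on the table under its middle. Wide enough for four rotors side by side, bars along x, 44 apart in y. Behind rest and tray a big fixed storage box stands, 138 high, its lid rim overhanging to about x = 0.72
- bowl_pickles: bystander: dark speckled bowl 132 across, 63 high, loose; origin under its middle
- small_glass: bystander: small clear glass 49 across, 62 high, loose; origin under its middle
- pad_0 (a point): middle of the top face of one of four raised pads of the fixed wooden rest, 12 above the table: pad 140 (x) x 46 (y), 7 high, the pads 58 apart in y on a board 146x236x5 (pad_0 at its +y end, pad_3 at its -y end), with a lip 22 high and 6 thick along its back, from 73 beyond the pads' middles; a rotor lies on it with its bar along x, either way round
- pad_1 (a point): the same on pad 1
- pad_2 (a point): the same on pad 2
- pad_3 (a point): the same on pad 3

How it is judged (in metres and radians):
On the way, in this order (a step that is already met when the one before it is completed fails the run):
1. the rotor that was in the first place from the left has lain free on the knife edge by its middle, and has stayed level if sound or tipped if lopsided (((horizontal distance between rotor_a and edge below 0.03 m and z of rotor_a in the frame of edge between -0.016 and 0.012 m and angle between the x axis of rotor_a and the x axis of edge, either way round below 0.45 rad and contact force between rotor_a and the fingers below 0.1 N and contact force between rotor_a and balance above 0.8 N and linear speed of rotor_a below 0.03 m/s and angle between rotor_a's own z axis and vertical below 0.06 rad) or (horizontal distance between rotor_b and edge below 0.03 m and z of rotor_b in the frame of edge between -0.016 and 0.012 m and angle between the x axis of rotor_b and the x axis of edge, either way round below 0.45 rad and contact force between rotor_b and the fingers below 0.1 N and contact force between rotor_b and balance above 0.8 N and linear speed of rotor_b below 0.03 m/s and angle between rotor_b's own z axis and vertical above 0.12 rad))), for 0.4 s.
2. the rotor that was in the second place from the left has lain free on the knife edge by its middle, and has stayed level if sound or tipped if lopsided (((horizontal distance between rotor_c and edge below 0.03 m and z of rotor_c in the frame of edge between -0.016 and 0.012 m and angle between the x axis of rotor_c and the x axis of edge, either way round below 0.45 rad and contact force between rotor_c and the fingers below 0.1 N and contact force between rotor_c and balance above 0.8 N and linear speed of rotor_c below 0.03 m/s and angle between rotor_c's own z axis and vertical above 0.12 rad) or (horizontal distance between rotor_d and edge below 0.03 m and z of rotor_d in the frame of edge between -0.016 and 0.012 m and angle between the x axis of rotor_d and the x axis of edge, either way round below 0.45 rad and contact force between rotor_d and the fingers below 0.1 N and contact force between rotor_d and balance above 0.8 N and linear speed of rotor_d below 0.03 m/s and angle between rotor_d's own z axis and vertical below 0.06 rad))), for 0.4 s.
3. the rotor that was in the third place (may be vacant) from the left has lain free on the knife edge by its middle, and has stayed level if sound or tipped if lopsided (((horizontal distance between rotor_e and edge below 0.03 m and z of rotor_e in the frame of edge between -0.016 and 0.012 m and angle between the x axis of rotor_e and the x axis of edge, either way round below 0.45 rad and contact force between rotor_e and the fingers below 0.1 N and contact force between rotor_e and balance above 0.8 N and linear speed of rotor_e below 0.03 m/s and angle between rotor_e's own z axis and vertical above 0.12 rad) or (horizontal distance between rotor_f and edge below 0.03 m and z of rotor_f in the frame of edge between -0.016 and 0.012 m and angle between the x axis of rotor_f and the x axis of edge, either way round below 0.45 rad and contact force between rotor_f and the fingers below 0.1 N and contact force between rotor_f and balance above 0.8 N and linear speed of rotor_f below 0.03 m/s and angle between rotor_f's own z axis and vertical below 0.06 rad))), for 0.4 s.
4. the rotor that was in the last place from the left has lain free on the knife edge by its middle, and has stayed level if sound or tipped if lopsided (((horizontal distance between rotor_g and edge below 0.03 m and z of rotor_g in the frame of edge between -0.016 and 0.012 m and angle between the x axis of rotor_g and the x axis of edge, either way round below 0.45 rad and contact force between rotor_g and the fingers below 0.1 N and contact force between rotor_g and balance above 0.8 N and linear speed of rotor_g below 0.03 m/s and angle between rotor_g's own z axis and vertical below 0.06 rad) or (horizontal distance between rotor_h and edge below 0.03 m and z of rotor_h in the frame of edge between -0.016 and 0.012 m and angle between the x axis of rotor_h and the x axis of edge, either way round below 0.45 rad and contact force between rotor_h and the fingers below 0.1 N and contact force between rotor_h and balance above 0.8 N and linear speed of rotor_h below 0.03 m/s and angle between rotor_h's own z axis and vertical above 0.12 rad))), for 0.4 s.
At the end, for the whole second after the job is handed in: every sound rotor lies level, let go and at rest on a pad of its own, its middle within 9 mm along and 8 mm across of the pad's and its bar within 0.12 rad of the pad's length; every lopsided rotor lies let go and at rest inside the reject tray (((x of rotor_a in the frame of pad_0 between -0.009 and 0.009 m and y of rotor_a in the frame of pad_0 between -0.008 and 0.008 m and z of rotor_a in the frame of pad_0 between -0.005 and 0.005 m and angle between the x axis of rotor_a and the x axis of pad_0, either way round below 0.12 rad) or (x of rotor_a in the frame of pad_1 between -0.009 and 0.009 m and y of rotor_a in the frame of pad_1 between -0.008 and 0.008 m and z of rotor_a in the frame of pad_1 between -0.005 and 0.005 m and angle between the x axis of rotor_a and the x axis of pad_1, either way round below 0.12 rad) or (x of rotor_a in the frame of pad_2 between -0.009 and 0.009 m and y of rotor_a in the frame of pad_2 between -0.008 and 0.008 m and z of rotor_a in the frame of pad_2 between -0.005 and 0.005 m and angle between the x axis of rotor_a and the x axis of pad_2, either way round below 0.12 rad) or (x of rotor_a in the frame of pad_3 between -0.009 and 0.009 m and y of rotor_a in the frame of pad_3 between -0.008 and 0.008 m and z of rotor_a in the frame of pad_3 between -0.005 and 0.005 m and angle between the x axis of rotor_a and the x axis of pad_3, either way round below 0.12 rad)) and angle between each of rotor_a, rotor_d, rotor_f, rotor_g's own z axis and vertical below 0.06 rad and linear speed of each of rotor_a, rotor_b, rotor_c, rotor_d, rotor_e, rotor_f, rotor_g, rotor_h below 0.02 m/s and contact force between each of rotor_a, rotor_b, rotor_c, rotor_d, rotor_e, rotor_f, rotor_g, rotor_h and the fingers below 0.1 N and x of rotor_b in the frame of tray between -0.076 and 0.076 m and y of rotor_b in the frame of tray between -0.0985 and 0.0985 m and z of rotor_b in the frame of tray between -0.003 and 0.047 m and x of rotor_c in the frame of tray between -0.076 and 0.076 m and y of rotor_c in the frame of tray between -0.0985 and 0.0985 m and z of rotor_c in the frame of tray between -0.003 and 0.047 m and ((x of rotor_d in the frame of pad_0 between -0.009 and 0.009 m and y of rotor_d in the frame of pad_0 between -0.008 and 0.008 m and z of rotor_d in the frame of pad_0 between -0.005 and 0.005 m and angle between the x axis of rotor_d and the x axis of pad_0, either way round below 0.12 rad) or (x of rotor_d in the frame of pad_1 between -0.009 and 0.009 m and y of rotor_d in the frame of pad_1 between -0.008 and 0.008 m and z of rotor_d in the frame of pad_1 between -0.005 and 0.005 m and angle between the x axis of rotor_d and the x axis of pad_1, either way round below 0.12 rad) or (x of rotor_d in the frame of pad_2 between -0.009 and 0.009 m and y of rotor_d in the frame of pad_2 between -0.008 and 0.008 m and z of rotor_d in the frame of pad_2 between -0.005 and 0.005 m and angle between the x axis of rotor_d and the x axis of pad_2, either way round below 0.12 rad) or (x of rotor_d in the frame of pad_3 between -0.009 and 0.009 m and y of rotor_d in the frame of pad_3 between -0.008 and 0.008 m and z of rotor_d in the frame of pad_3 between -0.005 and 0.005 m and angle between the x axis of rotor_d and the x axis of pad_3, either way round below 0.12 rad)) and x of rotor_e in the frame of tray between -0.076 and 0.076 m and y of rotor_e in the frame of tray between -0.0985 and 0.0985 m and z of rotor_e in the frame of tray between -0.003 and 0.047 m and ((x of rotor_f in the frame of pad_0 between -0.009 and 0.009 m and y of rotor_f in the frame of pad_0 between -0.008 and 0.008 m and z of rotor_f in the frame of pad_0 between -0.005 and 0.005 m and angle between the x axis of rotor_f and the x axis of pad_0, either way round below 0.12 rad) or (x of rotor_f in the frame of pad_1 between -0.009 and 0.009 m and y of rotor_f in the frame of pad_1 between -0.008 and 0.008 m and z of rotor_f in the frame of pad_1 between -0.005 and 0.005 m and angle between the x axis of rotor_f and the x axis of pad_1, either way round below 0.12 rad) or (x of rotor_f in the frame of pad_2 between -0.009 and 0.009 m and y of rotor_f in the frame of pad_2 between -0.008 and 0.008 m and z of rotor_f in the frame of pad_2 between -0.005 and 0.005 m and angle between the x axis of rotor_f and the x axis of pad_2, either way round below 0.12 rad) or (x of rotor_f in the frame of pad_3 between -0.009 and 0.009 m and y of rotor_f in the frame of pad_3 between -0.008 and 0.008 m and z of rotor_f in the frame of pad_3 between -0.005 and 0.005 m and angle between the x axis of rotor_f and the x axis of pad_3, either way round below 0.12 rad)) and ((x of rotor_g in the frame of pad_0 between -0.009 and 0.009 m and y of rotor_g in the frame of pad_0 between -0.008 and 0.008 m and z of rotor_g in the frame of pad_0 between -0.005 and 0.005 m and angle between the x axis of rotor_g and the x axis of pad_0, either way round below 0.12 rad) or (x of rotor_g in the frame of pad_1 between -0.009 and 0.009 m and y of rotor_g in the frame of pad_1 between -0.008 and 0.008 m and z of rotor_g in the frame of pad_1 between -0.005 and 0.005 m and angle between the x axis of rotor_g and the x axis of pad_1, either way round below 0.12 rad) or (x of rotor_g in the frame of pad_2 between -0.009 and 0.009 m and y of rotor_g in the frame of pad_2 between -0.008 and 0.008 m and z of rotor_g in the frame of pad_2 between -0.005 and 0.005 m and angle between the x axis of rotor_g and the x axis of pad_2, either way round below 0.12 rad) or (x of rotor_g in the frame of pad_3 between -0.009 and 0.009 m and y of rotor_g in the frame of pad_3 between -0.008 and 0.008 m and z of rotor_g in the frame of pad_3 between -0.005 and 0.005 m and angle between the x axis of rotor_g and the x axis of pad_3, either way round below 0.12 rad)) and x of rotor_h in the frame of tray between -0.076 and 0.076 m and y of rotor_h in the frame of tray between -0.0985 and 0.0985 m and z of rotor_h in the frame of tray between -0.003 and 0.047 m); the robot touches nothing.
It fails at once if the bowl or the glass is pushed more than 3 cm or tipped (distance of any of bowl_pickles, small_glass from where it was at the start of the episode above 0.03 m or angle between any of bowl_pickles, small_glass's own z axis and vertical above 0.5 rad).
Of rotor_a, rotor_b only 1 to 1 are there at a start; the rules pass over those that are not, and their reading is None.
Of rotor_c, rotor_d only 1 to 1 are there at a start; the rules pass over those that are not, and their reading is None.
Of rotor_e, rotor_f, garlic_b only 1 to 1 are there at a start; the rules pass over those that are not, and their reading is None.
Of rotor_g, rotor_h only 1 to 1 are there at a start; the rules pass over those that are not, and their reading is None.
At some moment in a run one of rotor_a, rotor_b, rotor_c, rotor_d, rotor_e, rotor_f, rotor_g, rotor_h may be knocked a few centimetres aside while the robot is not near it.
It also fails if it takes over 210 s, if anything falls off the work surface, if the arm or the gripper's body presses on something with over 40 N, if the wrist force passes 120 N, or if a joint passes its speed limit or range.

ROBOT

A 7-joint arm with a two-finger parallel gripper is mounted at the origin on a cart in front of the work surface, level with it; the furniture and walls round the work are solid. World frame = base frame: x ahead of the robot, y to its left, z up, the work surface at z = 0. Lengths are in mm, angles in rad, forces in N, time in s.
With the tool pointing down it reaches from about 400 to 925 mm from the base axis. Payload 5.6 kg.
Tool frame: the origin (TCP) lies midway between the tips of the shut fingers; the grasp point (between the pads) lies 19 mm behind it (ctrl.tcp_to_grasp is the distance from the TCP to the grasp point, in mm); z points along the fingers, y is the line along which they close (so a half turn about z gives the same grasp; the last joint's range is limited). The gripper opens to 85 mm and grips with 20 to 120 N. Pads are 22 mm wide; open, the fingers measure 114 mm over their backs; the gripper's body (76 mm by 85 mm) begins 54 mm behind the grasp point. The pads swing forward as they close: fully open they stand 13 mm farther back than shut.
Start: joints at [1.16, 0.468, -0.012, 1.603, 0.006, 1.071, -0.056], TCP at [233.676, -606.551, 231.29] pointing down, gripper open.
Joint ranges: [-2.53, 2.53], [-0.31, 2.02], [-1.57, 1.55], [0.28, 2.44], [-1.29, 4.43], [0.15, 1.84], [-2.92, 2.92]. Speed limits (rad/s): [2.57, 2.57, 3.14, 3.14, 3.14, 3.14, 3.14].

INTERFACE

Orientations are given as a rotation vector (axis times angle).
In Python, from cell import ctrl gives the robot as it stands.
- The arm moves only by the tool steer_hand, called after "Call:" as name(argument=value, ...) on one line, values as JSON. Schema: {"type":"object","properties":{"increments":{"type":"array","items":{"type":"array","items":{"type":"number"},"minItems":4,"maxItems":4},"minItems":1,"maxItems":8},"aperture":{"type":"number"},"squeeze":{"type":"number"},"only":{"type":"string"},"quiet":{"type":"boolean"},"lines":{"type":"string"}},"required":["increments"],"additionalProperties":false}. increments is a list of rows, 1 to 8 of them, each of 4 numbers: dx, dy, dz in mm, then a turn about the tool's z in rad; each row shifts and turns the commanded pose from where the row before left it, along the tool's axes as they then stand; what a row does not reach is not made up. A row lasts 1/10 s, in which the tool goes at most 50 mm and 0.15 rad, less where a joint would pass 70% of its speed; a pose out of reach is approached as far as the arm can. aperture is the opening from 0.0 (shut) to 1.0 (fully open), set as the call begins (left out keeps the last). The fingers move at their own pace and stop on an object; squeeze is the grip in N (left out, the last holds). Time passes only in rows, so rows that do not move let the fingers close. The tool returns the time, the measured TCP pose, the force, the opening and the grip force at its end. only (a regular expression) keeps the lines of the reply that match it, lines (a string "A,B") keeps lines A to B, and quiet returns only ok. Input that does not fit is refused with a message, and nothing moves.
- ctrl.state(): the state, without advancing time (a new reading comes with each control period).
- ctrl.grab_frame(name): name is "side" or "top"; returns the picture (480x640x3 uint8, red, green, blue); there is no depth.
- ctrl.camera_params(name): a dict with "intrinsics" (3x3 intrinsics, pixels), "pose" (4x4, takes a point from camera to world coordinates). Camera axes: x right, y up, looking along -z (the intrinsics and any distortion apply to the point x, -y, -z); pixel columns grow to the right and rows downward; lengths in mm; the calibration is good to about 2 mm. A picture is of the moment at which its call begins. camera_params takes no time and is no camera call.
- ctrl.job_done(): hands the job in; it is judged then, once.
The state is a dict: "time_s": time; "qpos": joint angles; "qvel": joint speeds; "joint_efforts": joint torques, N m; "position": TCP position; "eef_rot": TCP orientation; "ft_force": force on the tool from outside, world axes, zero at the start; "moment": the same for the moment, N m; "opening": opening from 0.0 (shut) to 1.0 (fully open); "grip_force": force on a finger pad.
Only numpy, scipy, OpenCV 4.12 (cv2) and the standard library are available. Lean on these libraries where they do the work, as an engineer would, in place of code of your own. Each camera call takes 0.05 s, during which the arm holds its last target. There are 200 camera calls.

## Working session

There is one attempt and no reset: what is moved stays moved. The work goes in short steps, Python scripts to look and compute and a tool call to move; the robot and the scene stay as the last step left them, time stands still between calls to the robot, and variables do not carry over. Pictures are saved under pics/ and viewed, at most 14 in all, crops included, and the job is handed in when it is done.

```bash
ls; mkdir -p pics
```

Run:
```python
from cell import ctrl
import cv2
s=ctrl.state();print(s)
for n in("top","side"):
    cv2.imwrite(f"pics/{n}0.png",ctrl.grab_frame(n)[:,:,::-1]);p=ctrl.camera_params(n);print(n,p)
```

```text
cell.py
pics
{'time_s': 0.0, 'qpos': array([ 1.16000124,  0.46836679, -0.01155638,  1.60364456,  0.00601385,
        1.07140506, -0.05631941]), 'qvel': array([-0.0001008 , -0.00118602,  0.00167223,  0.0011589 ,  0.00033675,
       -0.00205434, -0.00020108]), 'joint_efforts': array([ 1.49388410e-05, -5.32389307e+01,  2.15235417e-02, -2.51305926e+01,
        1.14785126e-02,  7.85130163e-03,  2.36153727e-05]), 'position': array([ 233.41431996, -606.03590335,  230.33639138]), 'eef_rot': array([-3.08695901e+00, -5.73982751e-01,  7.55785335e-04]), 'ft_force': array([-0.61159983,  0.29456118, -0.10467802]), 'moment': array([-0.00745937, -0.02546616, -0.0160387 ]), 'grip_force': 0.0, 'opening': 1.0057465315997278}
top {'intrinsics': array([[551.13287164,   0.        , 309.35282684],
       [  0.        , 551.13287164, 236.63669195],
       [  0.        ,   0.        ,   1.        ]]), 'pose': array([[ 7.80039504e-03,  9.88370139e-01, -1.51867119e-01,
         2.88187675e+02],
       [-9.99917820e-01,  9.25468187e-03,  8.87155306e-03,
        -3.41157945e+01],
       [ 1.01738600e-02,  1.51785437e-01,  9.88361105e-01,
         1.55983759e+03],
       [ 0.00000000e+00,  0.00000000e+00,  0.00000000e+00,
         1.00000000e+00]])}
side {'intrinsics': array([[435.89912466,   0.        , 318.41930483],
       [  0.        , 435.89912466, 241.3278208 ],
       [  0.        ,   0.        ,   1.        ]]), 'pose': array([[-9.99449413e-01, -4.67893825e-03, -3.28478037e-02,
         5.09183219e+02],
       [-2.40953130e-02, -5.78245148e-01,  8.15507182e-01,
         8.16938214e+02],
       [-2.28097909e-02,  8.15849653e-01,  5.77814033e-01,
         6.71941520e+02],
       [ 0.00000000e+00,  0.00000000e+00,  0.00000000e+00,
         1.00000000e+00]])}
```

View pics/top0.png

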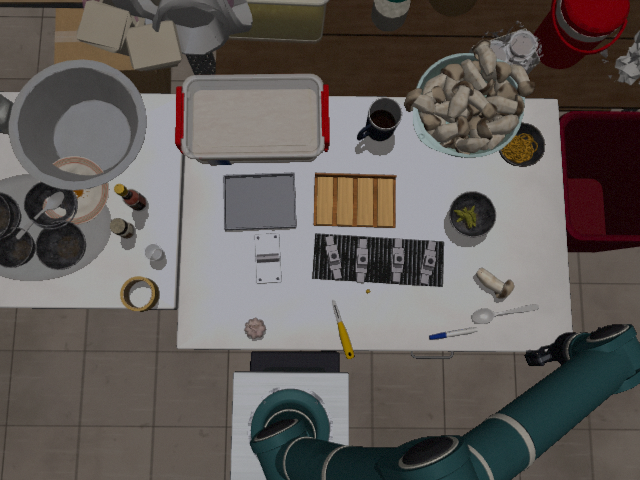

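View pics/side0.png

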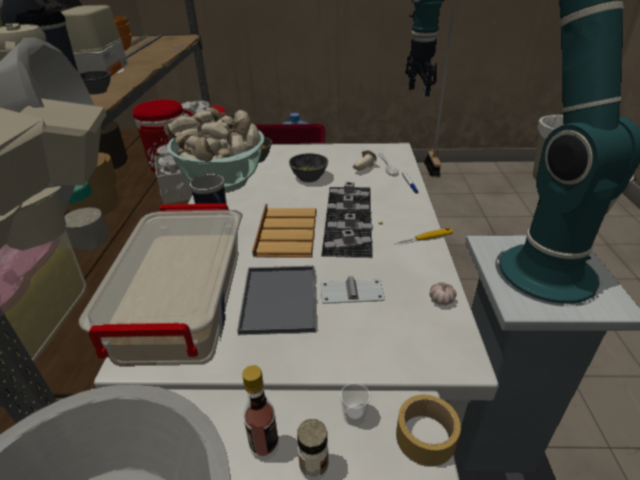

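Top view: four rotors on the striped mat at about (334,258), (362,260), (398,258) and (429,262). The balance is at (268,258), the tray at (260,202), the rest at (355,201), the bowl at (472,214) and the glass at (154,254).

Run:
```python
import cv2
i=cv2.imread("pics/top0.png")[165:300,215:455]
cv2.imwrite("pics/crop0.png",cv2.resize(i,None,fx=3.3,fy=3.3,interpolation=cv2.INTER_CUBIC))
i=cv2.imread("pics/side0.png")[180:340,230:400]
cv2.imwrite("pics/crop1.png",cv2.resize(i,None,fx=3.5,fy=3.5,interpolation=cv2.INTER_CUBIC))
```

```text
(no output)
```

View pics/crop0.png

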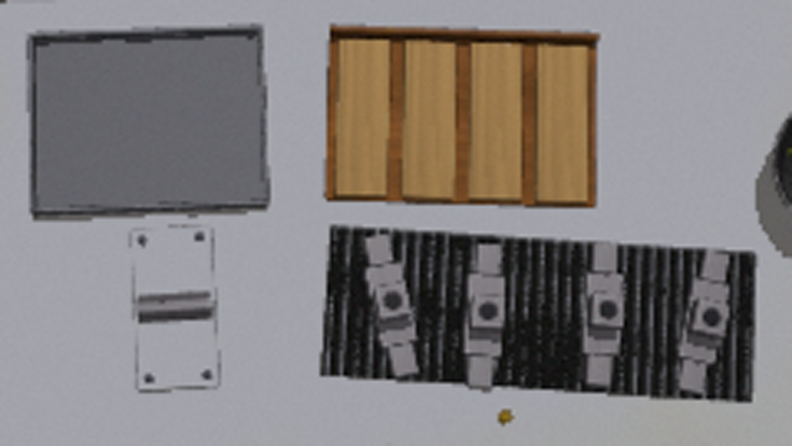

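View pics/crop1.png

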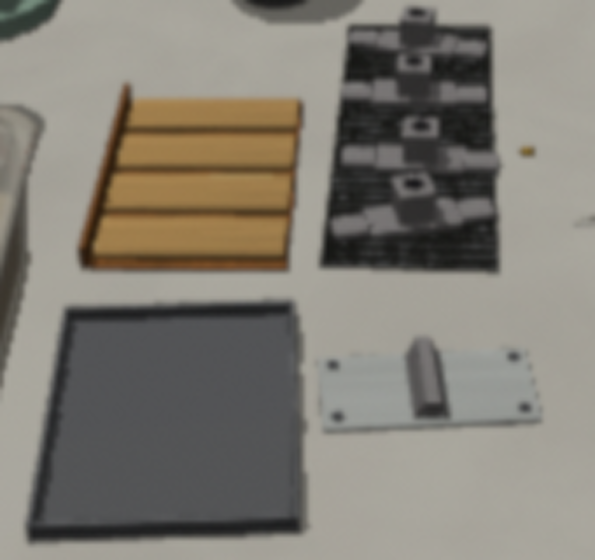

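The crops show four rotors, 1 to 4 from the left and slightly turned. The balance's ridge and four screws, the four light pads and the tray are all clear.

Create h.py:
```python
from cell import ctrl
import cv2, numpy as np
def img(n,save=None):
    f=ctrl.grab_frame(n)
    if save: cv2.imwrite(f"pics/{save}.png",f[:,:,::-1])
    return f
def ray(n,uv,z):
    p=ctrl.camera_params(n);K,T=p["intrinsics"],p["pose"]
    uv=np.atleast_2d(uv).astype(float)
    d=np.c_[(uv[:,0]-K[0,2])/K[0,0],-(uv[:,1]-K[1,2])/K[1,1],-np.ones(len(uv))]@T[:3,:3].T
    o=T[:3,3];return (o+d*((z-o[2])/d[:,2])[:,None])[:,:2]
def proj(n,P):
    p=ctrl.camera_params(n);K,T=p["intrinsics"],p["pose"]
    c=(np.atleast_2d(P)-T[:3,3])@T[:3,:3];return np.c_[K[0,0]*c[:,0]/-c[:,2]+K[0,2],K[1,1]*-c[:,1]/-c[:,2]+K[1,2]]
def blobs(mask,amin,amax,box=None):
    m=mask.astype(np.uint8)
    if box: 
        k=np.zeros_like(m);x0,x1,y0,y1=box;k[y0:y1,x0:x1]=1;m=m*k
    c,_=cv2.findContours(m,cv2.RETR_EXTERNAL,cv2.CHAIN_APPROX_NONE)
    return [q[:,0] for q in c if amin<=cv2.contourArea(q)<=amax]
def rect(n,c,z):
    (x,y),(w,h),a=cv2.minAreaRect(ray(n,c,z).astype(np.float32))
    if w<h:w,h,a=h,w,a+90
    return round(x,1),round(y,1),round(w,1),round(h,1),round((a+90)%180-90,1)
```

Run:
```python
from h import *
t=cv2.imread("pics/top0.png");s=cv2.imread("pics/side0.png")
for n,f,bx in(("top",t,(300,410,165,240)),("side",s,(245,325,195,262))):
    hsv=cv2.cvtColor(f,cv2.COLOR_BGR2HSV);H,S,V=cv2.split(hsv)
    sub=(slice(bx[2],bx[3]),slice(bx[0],bx[1]))
    w=(S>80)
    print(n,"woodV",np.percentile(V[sub][w[sub]],[5,25,50,75,95]))
    for th in (130,):
        for c in blobs((S>80)&(V>th),60,5000,bx): print(" pad",rect(n,c,12))
    for c in blobs(S>80,300,9000,bx): print(" rest",rect(n,c,5))
g=cv2.cvtColor(t,cv2.COLOR_BGR2GRAY)
print(g[258:262,300:345]);print(g[225:290:2,262])
print(g[200,215:305]); print(g[232:290,268])
gs=cv2.cvtColor(s,cv2.COLOR_BGR2GRAY);print(gs[290,315:392]);print(gs[300,235:330:2])
```

```text
top woodV [ 68. 114. 151. 156. 161.]
 pad (629.3, -264.7, 135.8, 40.5, -0.6)
 pad (631.4, -205.8, 135.7, 42.9, -0.5)
 pad (631.1, -148.2, 135.3, 43.1, -0.2)
 pad (633.3, -89.3, 135.4, 45.9, 0.1)
 rest (636.0, -176.8, 234.7, 155.6, 88.6)
side woodV [ 83. 113. 152. 158. 162.]
 pad (634.7, -92.3, 138.2, 39.7, -0.5)
 pad (633.5, -152.0, 138.0, 43.1, -0.5)
 pad (632.5, -209.2, 137.6, 41.5, -0.6)
 pad (630.9, -265.5, 136.8, 39.1, -0.7)
 rest (638.5, -186.9, 253.9, 155.2, 88.9)
[[163 164 164 164 164 163 163 163 164 162 164 166 158 117  40  84  18  20
   39  80  40  20  18  27  35  21  26  48  69  64 135 122 100  60  51  87
  121 125 119  80  80  37  22  14  19]
 [162 163 164 164 164 162 163 163 164 163 164 164 155  84  52  83  20  14
   46  98  39  20  21  27  41  21  21  45  53  64 129 128 126 119 119 123
  127 129 127 116  63  38  22  22  15]
 [163 165 165 165 162 163 164 162 164 164 164 164 153  60  47  50  20  19
   46  98  26  20  19  25  41  23  26  43  42  67 122 131 135 130 120 106
   78  65  65  92  80  35  20  18  22]
 [162 165 164 164 164 163 163 165 164 165 165 163 154  56  43  
[... 672 characters left out ...]
64 164 164 164 165 164 164
 164 162 164 161  91  81 121 127 119  65  52  54 128 160 164 165 164 163
 162 164 163 163 165 163 164 163 165 164 165 164 164 164 123 159 162 165
 164 162 165 164]
[ 96 118 152 162 162 158 148 152 153 153 153 153 153 152 153 153 153 153
 153 154 153 153 153 153 153 154 153 154 154 154 151 136 102  86  85  91
 105 112 114 107  84  82 115 145 152 151 152 151 152 152 152 152 152 152
 152 152 152 152 151 151 152 151 151 151 151 151 150 148 156 160 161 161
 161 162 162 161 161]
[166 166 167 154  82  44  75  84  84  83  83  83  84  84  83  84  84  83
  84  84  84  84  84  84  84  84  84  84  84  84  84  84  84  84  84  84
  85  84  84  80  83 125 162 158 151 126 120 152]
```

Add to h.py:
```python
def rotors(save=None,box=(312,446,232,288)):
    """hub position from the hub-top hole (both views averaged) and bar rect (top view)"""
    f=cv2.cvtColor(img("top",save),cv2.COLOR_RGB2GRAY);out=[]
    m=cv2.morphologyEx((f>=106).astype(np.uint8),cv2.MORPH_OPEN,np.ones((3,3)))
    return f,m
```

Run:
```python
from h import *
t=cv2.imread("pics/top0.png");s=cv2.imread("pics/side0.png")
g=cv2.cvtColor(t,cv2.COLOR_BGR2GRAY);gs=cv2.cvtColor(s,cv2.COLOR_BGR2GRAY)
def cen(G,c,bg):
    x0,y0=c.min(0)-1;x1,y1=c.max(0)+2
    w=np.clip(bg-G[y0:y1,x0:x1].astype(float)-6,0,None);yy,xx=np.mgrid[y0:y1,x0:x1];return (w*xx).sum()/w.sum(),(w*yy).sum()/w.sum()
for n,G,bx,bg in(("top",g,(256,281,234,284),164),("side",gs,(322,384,280,303),152)):
    for c in blobs(G<bg-14,0,400,bx):
        a=cv2.contourArea(c)
        u=cen(G,c,bg)
        print(n,a,"screw z6",ray(n,u,6).round(1), rect(n,c,16) if a>10 else "")
for n,G,bx,th in(("top",g,(216,305,165,240),140),("side",gs,(235,325,260,336),130)):
    for c in blobs(G<th,500,9000,bx): print("tray",n,rect(n,c,12))
bx=(317,440,237,287)
b=(g>=100).astype(np.uint8)
m=np.zeros_like(b);m[237:287,318:440]=b[237:287,318:440]
for r in m[238:287,318:440]: print(''.join('#' if v else '.' for v in r))
```

```text
top 4.5 screw z6 [[404.   90.9]] 
top 5.0 screw z6 [[407.6  41.4]] 
top 2.0 screw z6 [[403.3  67.5]] 
top 186.5 screw z6 [[464.2  70. ]] (460.4, 67.9, 67.6, 39.6, -89.1)
top 6.0 screw z6 [[523.3  99.4]] 
top 4.0 screw z6 [[527.1  50. ]] 
top 0.0 screw z6 [[515.1  38.3]] 
top 0.0 screw z6 [[533.1 102.5]] 
side 10.0 screw z6 [[524.7  98.3]] 
side 6.0 screw z6 [[528.4  48.3]] 
side 7.5 screw z6 [[408.1  39.6]] 
side 282.5 screw z6 [[465.1  77.2]] (466.6, 82.9, 133.1, 73.4, -0.0)
tray top (626.7, 96.3, 207.4, 168.9, -87.4)
tray side (628.3, 98.0, 220.9, 166.5, -87.3)
........#######...........................................................#..#############################################
........#######....#......................######.............................#######.......#..############################
........#######....#......................#######............................#######...........................###########
.........#######...#......................#######............................#######...........................###........
.........#######......................
[... 4796 characters left out ...]
#.#######.........................................................#######............
#######################################.......########..................................................######............
###########################################..#######################........................................##............
#################################################################################.........................................
##############################################################################################............................
#####################################################################################################################.#...
```

Run:
```python
s=open('h.py').read();s=s[:s.index('def rotors')]
open('h.py','w').write(s+'''
def hole(G,u,r=4):
    """sub-pixel centre of the dark hole in the hub's top, from a guess"""
    u=np.array(u,float)
    for _ in range(6):
        c=np.round(u).astype(int);yy,xx=np.mgrid[c[1]-r:c[1]+r+1,c[0]-r:c[0]+r+1]
        w=np.clip(100-G[yy,xx].astype(float),0,None)*(np.hypot(xx-u[0],yy-u[1])<r)
        u=np.array([(w*xx).sum(),(w*yy).sum()])/w.sum()
    return u
def rotor(G,u,zb=2):
    """hub (x,y) from the hole, bar angle (deg) from the wing ends, top view grey image"""
    h=hole(G,u);m=cv2.morphologyEx(((G>=100)&(G<=146)).astype(np.uint8),cv2.MORPH_OPEN,np.ones((3,3)))
    v,uu=np.nonzero(m);P=ray("top",np.c_[uu,v],zb+8);H=ray("top",h,zb+36)[0];d=P-H;a=0.
    for lim in (25,20,16,16):
        e=np.array([np.cos(a),np.sin(a)]);L=d@e;W=d@np.array([-e[1],e[0]])
        f=P[(L>36)&(L<64)&(abs(W)<lim)].mean(0);b=P[(L<-36)&(L>-64)&(abs(W)<lim)].mean(0);a=np.arctan2(*(f-b)[::-1])
    return H.round(1),((f+b)/2).round(1),round(np.degrees(a),1)
''')
```

Run:
```python
from h import *
g=cv2.cvtColor(cv2.imread("pics/top0.png"),cv2.COLOR_BGR2GRAY)
gs=cv2.cvtColor(cv2.imread("pics/side0.png"),cv2.COLOR_BGR2GRAY)
for u in((334,256),(363,258.5),(399,258.3),(430.5,260.5)):
    r=rotor(g,u);q=proj("side",[*r[0],38])[0]
    print(r, ray("side",hole(gs,q,3),38).round(1))
```

```text
(array([ 468.9, -115.5]), array([ 469.8, -115.7]), np.float64(12.5)) [[ 470.5 -119.9]]
(array([ 460.7, -195.9]), array([ 461.1, -195.9]), np.float64(-5.0)) [[ 461.5 -205.4]]
(array([ 463. , -297.2]), array([ 463.8, -296.7]), np.float64(-4.0)) [[ 464.8 -306.8]]
(array([ 457.3, -384.4]), array([ 458.1, -384.2]), np.float64(-13.1)) [[ 460.1 -372.7]]
```

Add to h.py:
```python
def go(x,y,z,deg=None,grasp=False):
    """tool-axis displacement to TCP target and turn so that tool y lies along deg (either way)"""
    from scipy.spatial.transform import Rotation as R
    s=ctrl.state();M=R.from_rotvec(s["eef_rot"]).as_matrix();d=np.array([x,y,z])-s["position"]
    ty=np.degrees(np.arctan2(M[1,1],M[0,1]));turn=0
    if deg is not None: turn=-np.radians((deg-ty+90)%180-90)
    print("delta",(M.T@d).round(1),"turn",round(turn,3),"| ty",round(ty,1),"tcp",s["position"].round(1),"q7",s["qpos"][6].round(2),"t",s["time_s"])
```

```text
(no output)
```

Call:
steer_hand(increments=[[0, 0, 0, -0.15], [0, 0, 0, -0.15], [0, 0, 0, -0.15], [0, 0, 0, -0.15], [0, 0, 0, -0.15], [0, 0, 0, -0.15], [0, 0, 0, -0.15], [0, 0, 0, -0.15]], aperture=1.0, squeeze=40)

```text
time_s: 0.9
position: [233.5, -606.3, 230.7]
eef_rot: [-2.217, -2.224, -0.001]
ft_force: [0.2, 0.0, 0.8]
opening: 0.999
grip_force: 0.0
```

```bash
python3 -c "
from h import *
go(469.4,-115.6,150,12.5)"
```

```text
delta [489.9 237.5  81.1] turn -0.215 | ty 0.2 tcp [ 233.5 -606.3  230.7] q7 1.05 t 0.9
```

Call:
steer_hand(increments=[[45, 20, 0, 0], [45, 20, 0, 0], [45, 20, 0, 0], [45, 20, 0, 0], [45, 20, 0, 0], [45, 20, 0, 0], [45, 20, 0, 0], [45, 20, 0, 0]])

```text
time_s: 1.7
position: [395.0, -245.2, 231.2]
eef_rot: [2.225, 2.218, -0.001]
ft_force: [2.1, -0.2, 0.1]
opening: 1.0
grip_force: 0.0
```

Call:
steer_hand(increments=[[45, 25, 20, 0], [45, 25, 20, 0], [40, 28, 41, 0], [0, 0, 0, -0.11], [0, 0, 0, -0.105], [0, 0, 0, 0]])

```text
time_s: 2.3
position: [462.1, -133.8, 162.3]
eef_rot: [-1.972, -2.444, 0.0]
ft_force: [0.4, -0.4, 0.2]
opening: 1.0
grip_force: 0.0
```

```bash
python3 -c "
from h import *
g=cv2.cvtColor(img('top'),cv2.COLOR_RGB2GRAY)
go(469.4,-115.6,13,12.5)"
```

```text
delta [ 16.7  11.1 149.6] turn -0.008 | ty 12.0 tcp [ 462.1 -134.3  162.6] q7 0.2 t 2.35
```

Call:
steer_hand(increments=[[8, 6, 35, 0], [8.5, 5, 40, 0], [0, 0, 35, 0], [0, 0, 20, 0], [0, 0, 18, 0], [0, 0, 0, 0]])

```text
time_s: 2.95
position: [467.9, -116.1, 13.1]
eef_rot: [-1.975, -2.438, 0.003]
ft_force: [-0.1, 0.1, 0.8]
opening: 1.001
grip_force: 0.0
```

Call:
steer_hand(increments=[[0, 0, 0, 0], [0, 0, 0, 0], [0, 0, 0, 0], [0, 0, 0, 0], [0, 0, 0, 0], [0, 0, 0, 0], [0, 0, 0, 0], [0, 0, 0, 0]], aperture=0.0, squeeze=40)

```text
time_s: 3.75
position: [470.1, -116.3, 15.9]
eef_rot: [1.974, 2.442, 0.0]
ft_force: [-1.0, -0.9, 5.6]
opening: 0.321
grip_force: 40.2
```

```bash
python3 -c "
from h import *
go(469.4,-115.6,13,12.5)"
```

```text
delta [ 0.8 -0.6  2.9] turn -0.007 | ty 12.1 tcp [ 470.1 -116.3   15.9] q7 -0.03 t 3.75
```

Call:
steer_hand(increments=[[0, 0, -20, 0], [0, 0, -30, 0], [0, 0, -30, 0], [0, 0, 0, 0.07], [0, 0, 0, 0.07], [0, 0, 0, 0]])

```text
time_s: 4.35
position: [469.2, -116.2, 95.2]
eef_rot: [2.141, 2.299, -0.001]
ft_force: [-0.9, 0.1, -3.5]
opening: 0.318
grip_force: 40.5
```

```bash
python3 -c "
from h import *
go(466,69.7,60,4.1);g=img('side')"
```

```text
delta [185.7  10.   35.1] turn -0.0 | ty 4.1 tcp [ 469.2 -116.2   95.2] q7 -0.05 t 4.35
```

Call:
steer_hand(increments=[[30, 2, 0, 0], [35, 2, 0, 0], [40, 2, 0, 0], [40, 2, 10, 0], [30, 1, 15, 0], [10, 1, 10, 0], [0, 0, 10, 0], [0, 0, 0, 0]])

```text
time_s: 5.2
position: [465.1, 68.5, 48.5]
eef_rot: [-2.138, -2.299, 0.005]
ft_force: [-0.6, -0.3, -2.6]
opening: 0.316
grip_force: 40.5
```

```bash
python3 -c "
from h import *
go(466,69.7,40,4.1);
s=img('side','hold1s');t=img('top','hold1t');print(ctrl.state()['ft_force'],ctrl.state()['moment'])
a=cv2.resize(s[260:320,310:400],None,fx=5,fy=5,interpolation=2);b=cv2.resize(t[225:290,240:300],None,fx=5,fy=5,interpolation=2)[:300]
cv2.imwrite('pics/h1.png',np.hstack([a,b])[:,:,::-1])"
```

```text
delta [1.1 1.  8.5] turn 0.001 | ty 4.2 tcp [465.1  68.5  48.5] q7 -0.52 t 5.2
[-0.57878326 -0.50049167 -2.99857038] [ 0.048285    0.02881636 -0.04903886]
```

View pics/h1.png

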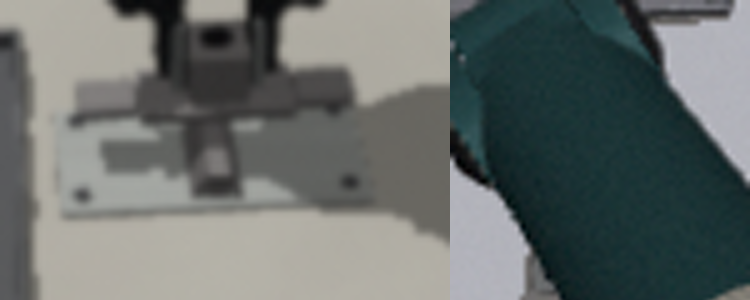

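The side view shows the rotor held level with its hub right over the ridge. Lowering it.

Call:
steer_hand(increments=[[1, 1, 7, 0], [0, 0, 3, 0], [0, 0, 1, 0], [0, 0, 0, 0], [0, 0, 0, 0]])

```text
time_s: 5.8
position: [467.4, 70.3, 39.0]
eef_rot: [2.14, 2.3, 0.0]
ft_force: [-0.1, 0.5, -2.9]
opening: 0.317
grip_force: 40.4
```

```bash
python3 -c "
from h import *
go(466,69.7,36,4.1)"
```

```text
delta [-0.5 -1.4  3. ] turn 0.0 | ty 4.1 tcp [467.4  70.3  39. ] q7 -0.54 t 5.8
```

Call:
steer_hand(increments=[[0, -0.8, 1, 0], [0, 0, 1, 0], [0, 0, 0, 0]])

```text
time_s: 6.1
position: [466.4, 70.3, 36.8]
eef_rot: [-2.14, -2.3, 0.0]
ft_force: [0.6, -0.1, -2.5]
opening: 0.321
grip_force: 40.4
```

Call:
steer_hand(increments=[[0, 0, 1, 0], [0, 0, 0.5, 0], [0, 0, 0, 0]])

```text
time_s: 6.4
position: [466.4, 70.3, 35.3]
eef_rot: [-2.14, -2.3, 0.0]
ft_force: [-0.1, -1.0, -2.4]
opening: 0.318
grip_force: 40.4
```

```bash
python3 -c "
from h import *
for i in range(3): img('side');print(ctrl.state()['ft_force'].round(1));go(466,69.7,36,4.1)"
```

```text
[-0.3 -0.4 -3.2]
delta [-0.6 -0.5 -0.7] turn 0.0 | ty 4.1 tcp [466.4  70.3  35.3] q7 -0.54 t 6.45
[ 0.2  0.1 -2.1]
delta [-0.6 -0.5 -0.6] turn 0.0 | ty 4.1 tcp [466.4  70.3  35.4] q7 -0.54 t 6.5
[ 0.5 -0.1 -3.6]
delta [-0.6 -0.5 -0.6] turn 0.0 | ty 4.1 tcp [466.4  70.3  35.4] q7 -0.54 t 6.55
```

Call:
steer_hand(increments=[[0, -0.5, 1, 0], [0, 0, 0, 0]])

```text
time_s: 6.75
position: [466.4, 70.3, 34.9]
eef_rot: [2.14, 2.299, 0.001]
ft_force: [-1.5, -0.4, 3.7]
opening: 0.323
grip_force: 41.2
```

Call:
steer_hand(increments=[[0, 0, 1, 0], [0, 0, 0, 0]])

```text
time_s: 6.95
position: [466.4, 70.3, 34.8]
eef_rot: [2.139, 2.299, -0.0]
ft_force: [-4.1, -1.5, 15.5]
opening: 0.317
grip_force: 43.0
```

Call:
steer_hand(increments=[[0, 0, 1, 0], [0, 0, 0, 0]])

```text
time_s: 7.15
position: [466.4, 70.3, 34.7]
eef_rot: [2.138, 2.298, -0.001]
ft_force: [-6.4, -1.5, 28.4]
opening: 0.322
grip_force: 44.6
```

Call:
steer_hand(increments=[[0, 0, -2, 0], [0, 0, -0.3, 0], [0, 0, 0, 0]])

```text
time_s: 7.45
position: [466.1, 70.2, 34.9]
eef_rot: [2.14, 2.3, 0.0]
ft_force: [-1.6, -0.8, 5.3]
opening: 0.321
grip_force: 41.6
```

Call:
steer_hand(increments=[[0, 0, 0, 0], [0, 0, 0, 0], [0, 0, 0, 0], [0, 0, 0, 0], [0, 0, 0, 0], [0, 0, 0, 0], [0, 0, 0, 0], [0, 0, 0, 0]], aperture=1.0)

```text
time_s: 8.25
position: [465.8, 70.2, 34.6]
eef_rot: [-2.14, -2.3, 0.0]
ft_force: [-0.3, 0.5, 0.0]
opening: 0.997
grip_force: 0.0
```

```bash
python3 -c "
from h import *
s=img('side','rel1')
cv2.imwrite('pics/r1.png',cv2.resize(s[255:315,310:400],None,fx=5,fy=5,interpolation=2)[:,:,::-1])"
```

```text
(no output)
```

View pics/r1.png

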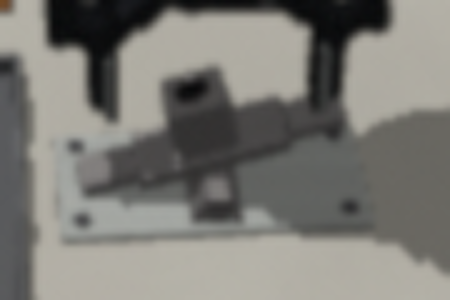

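It tipped with the +x wing down, so rotor 1 is lopsided. Lifting clear to leave it free.

Call:
steer_hand(increments=[[0, 0, -15, 0], [0, 0, -30, 0], [0, 0, -15, 0], [0, 0, 0, 0], [0, 0, 0, 0], [0, 0, 0, 0], [0, 0, 0, 0], [0, 0, 0, 0]])

```text
time_s: 9.1
position: [465.5, 70.3, 94.0]
eef_rot: [-2.139, -2.299, 0.001]
ft_force: [-0.1, 0.2, -1.1]
opening: 0.998
grip_force: 0.0
```

```bash
python3 -c "
from h import *
s=img('side','rel1b')
g=cv2.cvtColor(s,cv2.COLOR_RGB2GRAY)
cv2.imwrite('pics/r1b.png',cv2.resize(s[255:315,310:400],None,fx=5,fy=5,interpolation=2)[:,:,::-1])
go(466,69.7,40,94.1)"
```

```text
delta [-0.6  0.5 54.1] turn -1.57 | ty 4.1 tcp [465.6  70.3  94.1] q7 -0.46 t 9.15
```

View pics/r1b.png

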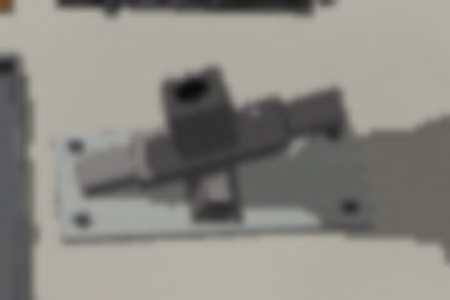

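Call:
steer_hand(increments=[[0, 0, 0, -0.15], [0, 0, 0, -0.15], [0, 0, 0, -0.15], [0, 0, 0, -0.15], [0, 0, 0, -0.15], [0, 0, 0, -0.15], [0, 0, 0, -0.15], [0, 0, 0, -0.15]])

```text
time_s: 9.95
position: [465.9, 70.2, 94.5]
eef_rot: [-0.458, -3.108, 0.0]
ft_force: [-0.0, -0.7, 0.6]
opening: 0.998
grip_force: 0.0
```

Call:
steer_hand(increments=[[0, 0, 0, -0.15], [0, 0, 0, -0.15], [0, 0, 0, -0.07], [0, 0, 0, 0]])

```text
time_s: 10.35
position: [465.8, 70.2, 94.3]
eef_rot: [0.111, -3.139, -0.001]
ft_force: [-0.8, 0.7, 0.3]
opening: 0.996
grip_force: 0.0
```

```bash
python3 -c "
from h import *
g=cv2.cvtColor(img('side'),cv2.COLOR_RGB2GRAY)
print(ray('side',hole(g,(347.6,273.4),3),56.6))
go(472,70.1,40,94.1)"
```

```text
[[476.48836757  69.04466373]]
delta [-6.2 -0.5 54.4] turn -0.002 | ty 94.0 tcp [465.8  70.2  94.4] q7 0.86 t 10.4
```

Call:
steer_hand(increments=[[-6, -0.5, 20, 0], [0, 0, 20, 0], [0, 0, 12, 0], [0, 0, 3, 0], [0, 0, 0, 0]])

```text
time_s: 10.9
position: [471.7, 70.5, 39.6]
eef_rot: [0.112, -3.139, -0.0]
ft_force: [-0.2, 0.9, 0.2]
opening: 1.001
grip_force: 0.0
```

Call:
steer_hand(increments=[[0, 0, 0, 0], [0, 0, 0, 0], [0, 0, 0, 0], [0, 0, 0, 0], [0, 0, 0, 0], [0, 0, 0, 0], [0, 0, 0, 0], [0, 0, 0, 0]], aperture=0.0, squeeze=60)

```text
time_s: 11.7
position: [472.4, 70.0, 40.2]
eef_rot: [-0.111, 3.139, -0.001]
ft_force: [-1.1, -1.1, 6.1]
opening: 0.314
grip_force: 60.6
```

Call:
steer_hand(increments=[[0, 0, -10, 0], [0, 0, -25, 0], [0, 0, -25, 0], [0, 0, 0, 0]])

```text
time_s: 12.1
position: [473.5, 70.8, 102.2]
eef_rot: [-0.112, 3.135, 0.001]
ft_force: [0.7, -0.1, -2.4]
opening: 0.31
grip_force: 59.9
```

```bash
python3 -c "
from h import *
go(627.5,97-66,110,94.1)
print(ctrl.state()['ft_force'],ctrl.state()['moment'])"
```

```text
delta [-150.9  -50.6   -7.1] turn -0.0 | ty 94.1 tcp [473.5  70.8 102.2] q7 0.87 t 12.1
[ 0.70511612 -0.09654653 -2.39447633] [ 0.00504922 -0.01948398  0.00561419]
```

Call:
steer_hand(increments=[[-25, -5, 0, 0], [-35, 5, 0, 0], [-35, 20, 0, 0], [-30, 25, 0, 0], [-20, 25, 0, 0], [-5, 12, 10, 0], [0, 0, 0, 0]])

```text
time_s: 12.8
position: [613.8, 164.8, 87.2]
eef_rot: [0.117, -3.135, -0.001]
ft_force: [-0.5, -0.9, -2.8]
opening: 0.314
grip_force: 59.8
```

```bash
python3 -c "
from h import *
go(624.5,163,43,92.6)"
```

```text
delta [-10.8  -2.6  44.1] turn 0.029 | ty 94.3 tcp [613.8 164.8  87.2] q7 0.82 t 12.8
```

Call:
steer_hand(increments=[[-11, -2, 15, 0.03], [0, 0, 20, 0], [0, 0, 6, 0], [0, 0, 2, 0], [0, 0, 2, 0], [0, 0, 0, 0]])

```text
time_s: 13.4
position: [626.9, 161.4, 44.9]
eef_rot: [-0.065, 3.141, 0.0]
ft_force: [0.2, 0.3, -2.8]
opening: 0.315
grip_force: 59.8
```

Call:
steer_hand(increments=[[0, 0, 0, 0], [0, 0, 0, 0], [0, 0, 0, 0], [0, 0, 0, 0], [0, 0, 0, 0], [0, 0, 0, 0]], aperture=0.7)

```text
time_s: 14.0
position: [626.9, 161.4, 44.8]
eef_rot: [-0.065, 3.141, -0.0]
ft_force: [-0.4, 0.1, 0.2]
opening: 0.698
grip_force: 0.0
```

Call:
steer_hand(increments=[[0, 0, -30, 0], [0, 0, -40, 0], [0, 0, -30, 0], [0, 0, 0, 0]])

```text
time_s: 14.4
position: [629.3, 163.0, 149.6]
eef_rot: [-0.064, 3.133, 0.003]
ft_force: [-0.1, 1.0, -0.3]
opening: 0.701
grip_force: 0.0
```

```bash
python3 -c "
from h import *
go(461,-196,110,-5)"
```

```text
delta [ 183.2 -351.8   37.5] turn -1.442 | ty 92.4 tcp [629.3 163.  149.6] q7 0.85 t 14.4
```

Call:
steer_hand(increments=[[20, -40, 0, 0], [25, -45, 0, 0], [25, -45, 0, 0], [25, -45, 0, 0], [25, -45, 0, 0], [25, -45, 0, 0], [20, -45, 0, 0], [15, -40, 0, 0]], aperture=1.0)

```text
time_s: 15.2
position: [462.7, -191.5, 144.2]
eef_rot: [0.063, -3.14, 0.001]
ft_force: [1.1, -0.8, 0.3]
opening: 1.0
grip_force: 0.0
```

Call:
steer_hand(increments=[[0, 0, 0, 0.15], [0, 0, 0, 0.15], [0, 0, 0, 0.15], [0, 0, 0, 0.15], [0, 0, 0, 0.15], [0, 0, 0, 0.15], [0, 0, 0, 0.15], [0, 0, 0, 0.15]])

```text
time_s: 16.0
position: [464.4, -189.0, 144.3]
eef_rot: [-1.728, -2.623, 0.0]
ft_force: [0.6, -0.1, 0.6]
opening: 1.001
grip_force: 0.0
```

Call:
steer_hand(increments=[[0, 0, 0, 0.15], [0, 0, 0, 0.15], [0, 0, 0, 0.15], [0, 0, 0, 0.05], [0, 0, 0, 0]])

```text
time_s: 16.5
position: [464.4, -188.9, 144.3]
eef_rot: [-2.316, -2.122, 0.001]
ft_force: [0.2, 0.4, -0.8]
opening: 1.003
grip_force: 0.0
```

```bash
python3 -c "
from h import *
go(461,-196,13,-5)
t=img('top','t2');cv2.imwrite('pics/t2c.png',cv2.resize(t[165:300,215:455],None,fx=3.3,fy=3.3,interpolation=2)[:,:,::-1])"
```

```text
delta [ -7.4  -2.7 131.3] turn -0.0 | ty -5.0 tcp [ 464.4 -188.9  144.3] q7 -0.02 t 16.5
```

View pics/t2c.png

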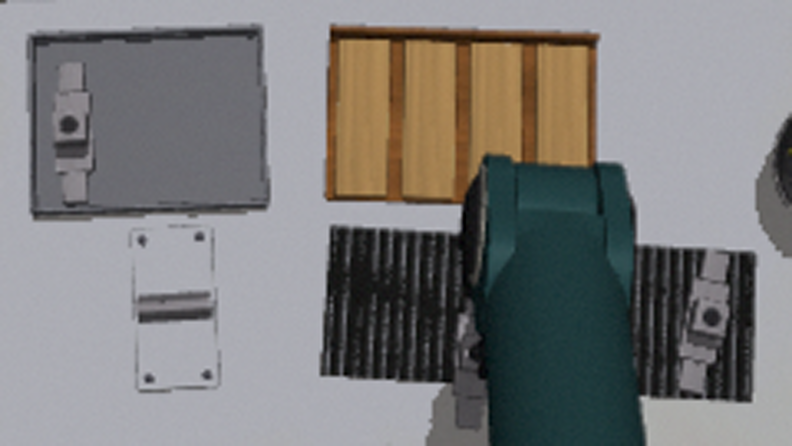

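Rotor 1 lies in the tray. Rotor 2 has been knocked towards the robot and is partly hidden by the arm at crop (470,370), so I'm moving the arm aside to re-measure.

Call:
steer_hand(increments=[[50, 0, 0, 0], [50, 0, 0, 0], [50, 0, 0, 0], [50, 0, 0, 0], [0, 0, 0, 0]])

```text
time_s: 17.05
position: [482.5, 18.1, 145.2]
eef_rot: [-2.302, -2.136, -0.006]
ft_force: [0.3, -1.3, -0.3]
opening: 1.001
grip_force: 0.0
```

```bash
python3 -c "
from h import *
t=img('top','t3');cv2.imwrite('pics/t3c.png',cv2.resize(t[225:305,310:450],None,fx=4,fy=4,interpolation=2)[:,:,::-1])"
```

```text
(no output)
```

View pics/t3c.png

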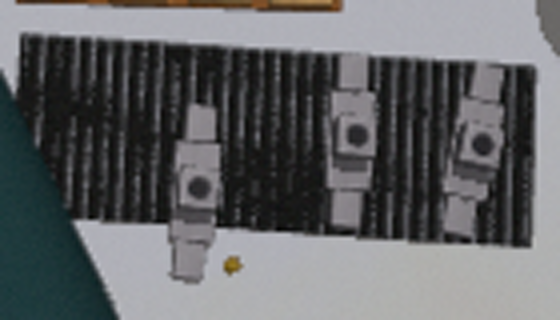

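Rotor 2's hub is now at about px (360,271.7), still lying flat and partly off the mat.

```bash
python3 -c "
from h import *
g=cv2.cvtColor(cv2.imread('pics/t3.png'),cv2.COLOR_BGR2GRAY)
r=rotor(g,(360,271.7));print(r);H=(r[0]+r[1])/2
go(*H,14,r[2])
print(ray('top',[(353.,271),(360,251),(357,294)],9))"
```

```text
(array([ 425.4, -186.7]), array([ 425. , -187.1]), np.float64(-5.3))
delta [-205.1  -41.1  130.5] turn 0.013 | ty -4.5 tcp [482.3  14.2 144.8] q7 -0.45 t 17.1
[[ 429.51755873 -171.98904891]
 [ 486.58339675 -192.11463777]
 [ 364.96506028 -182.94363641]]
```

Call:
steer_hand(increments=[[-40, -8, 0, 0], [-45, -9, 0, 0], [-45, -9, 10, 0], [-45, -9, 20, 0], [-30, -6, 20, 0.013], [0, 0, 0, 0]])

```text
time_s: 17.7
position: [419.1, -195.9, 92.2]
eef_rot: [-2.338, -2.093, 0.007]
ft_force: [0.7, 0.2, -0.9]
opening: 1.002
grip_force: 0.0
```

```bash
python3 -c "
from h import *
go(425.2,-186.9,13.5,-5.3)"
```

```text
delta [ 9.7  5.5 78.6] turn -0.018 | ty -6.3 tcp [ 419.1 -195.9   92.2] q7 -0.05 t 17.7
```

Call:
steer_hand(increments=[[0, 0, 20, 0], [0, 0, 15, 0], [0, 0, 0, 0], [0, 0, 0, 0]])

```text
time_s: 18.1
position: [423.4, -190.5, 59.9]
eef_rot: [-2.33, -2.106, 0.0]
ft_force: [-0.1, 0.2, 0.1]
opening: 1.003
grip_force: 0.0
```

```bash
python3 -c "
from h import *
go(425.2,-186.9,13.5,-5.3)"
```

```text
delta [ 3.7  1.4 46.4] turn -0.008 | ty -5.8 tcp [ 423.4 -190.5   59.9] q7 -0.1 t 18.1
```

Call:
steer_hand(increments=[[3.5, 1.4, 20, -0.008], [0, 0, 15, 0], [0, 0, 11, 0], [0, 0, 0, 0], [0, 0, 0, 0]])

```text
time_s: 18.6
position: [425.6, -187.1, 14.2]
eef_rot: [2.322, 2.115, 0.0]
ft_force: [0.4, -0.2, -0.3]
opening: 1.002
grip_force: 0.0
```

Call:
steer_hand(increments=[[0, 0, 0, 0], [0, 0, 0, 0], [0, 0, 0, 0], [0, 0, 0, 0], [0, 0, 0, 0], [0, 0, 0, 0], [0, 0, 0, 0], [0, 0, 0, 0]], aperture=0.0, squeeze=40)

```text
time_s: 19.4
position: [425.7, -187.3, 14.2]
eef_rot: [2.322, 2.115, 0.0]
ft_force: [-1.4, 0.5, 5.4]
opening: 0.317
grip_force: 40.3
```

```bash
python3 -c "
from h import *
go(425.2,-186.9,13.5,-5.3)"
```

```text
delta [ 0.3 -0.5  0.7] turn -0.001 | ty -5.3 tcp [ 425.7 -187.3   14.2] q7 -0.17 t 19.4
```

Call:
steer_hand(increments=[[0, 0, -20, 0], [0, 0, -30, 0], [0, 0, -30, 0], [0, 0, 0, -0.08], [0, 0, 0, -0.08], [0, 0, 0, 0], [0, 0, 0, 0]])

```text
time_s: 20.1
position: [424.7, -187.0, 93.3]
eef_rot: [-2.148, -2.292, 0.0]
ft_force: [-0.1, 0.7, -2.2]
opening: 0.323
grip_force: 40.0
```

```bash
python3 -c "
from h import *
go(466,69.7,60,4.1)"
```

```text
delta [253.5  57.9  33.4] turn -0.007 | ty 3.7 tcp [ 424.7 -187.    93.3] q7 0.07 t 20.1
```

Call:
steer_hand(increments=[[30, 7, 0, 0], [40, 9, 0, 0], [40, 9, 0, 0], [40, 9, 0, 0], [40, 9, 8, 0], [40, 9, 15, 0], [23, 6, 13, -0.007], [0, 0, 0, 0]])

```text
time_s: 20.9
position: [465.3, 73.6, 56.3]
eef_rot: [-2.129, -2.305, -0.0]
ft_force: [-0.4, -0.9, -1.1]
opening: 0.322
grip_force: 39.8
```

Call:
steer_hand(increments=[[0, 0, 5, 0], [0, 0, 0, 0], [0, 0, 0, 0]])

```text
time_s: 21.2
position: [466.1, 67.9, 52.7]
eef_rot: [2.14, 2.299, -0.001]
ft_force: [0.5, 0.3, -2.9]
opening: 0.318
grip_force: 39.9
```

```bash
python3 -c "
from h import *
go(466,69.9,36,4.1)"
```

```text
delta [ 2.   0.1 16.7] turn -0.0 | ty 4.1 tcp [466.1  67.9  52.7] q7 -0.56 t 21.2
```

Call:
steer_hand(increments=[[2, 0, 10, 0], [0, 0, 4, 0], [0, 0, 1, 0], [0, 0, 0, 0], [0, 0, 0, 0]])

```text
time_s: 21.7
position: [466.1, 71.3, 37.8]
eef_rot: [2.138, 2.302, 0.0]
ft_force: [0.1, -1.3, -1.0]
opening: 0.321
grip_force: 40.0
```

Call:
steer_hand(increments=[[0, 0, 1, 0], [0, 0, 0, 0], [0, 0, 0, 0]])

```text
time_s: 22.0
position: [466.1, 71.2, 36.8]
eef_rot: [2.138, 2.302, 0.0]
ft_force: [-0.4, 0.1, -2.0]
opening: 0.322
grip_force: 40.0
```

Call:
steer_hand(increments=[[0, 0, 1, 0], [0, 0, 0, 0], [0, 0, 0, 0]])

```text
time_s: 22.3
position: [466.0, 71.3, 35.7]
eef_rot: [-2.138, -2.302, 0.0]
ft_force: [0.7, 1.4, -2.8]
opening: 0.325
grip_force: 40.0
```

Call:
steer_hand(increments=[[0, 0, 0.7, 0], [0, 0, 0, 0], [0, 0, 0, 0]])

```text
time_s: 22.6
position: [466.0, 71.3, 35.0]
eef_rot: [-2.138, -2.302, 0.0]
ft_force: [-0.7, 0.7, -1.9]
opening: 0.32
grip_force: 40.0
```

Call:
steer_hand(increments=[[0, 0, 0.7, 0], [0, 0, 0, 0], [0, 0, 0, 0]])

```text
time_s: 22.9
position: [466.0, 71.3, 34.3]
eef_rot: [-2.138, -2.302, 0.0]
ft_force: [0.6, 0.5, -1.9]
opening: 0.319
grip_force: 40.0
```

Call:
steer_hand(increments=[[0, 0, 0.7, 0], [0, 0, 0, 0], [0, 0, 0, 0]])

```text
time_s: 23.2
position: [466.0, 71.2, 33.6]
eef_rot: [2.138, 2.302, -0.0]
ft_force: [0.9, 0.3, -1.9]
opening: 0.322
grip_force: 40.0
```

Call:
steer_hand(increments=[[0, 0, 0.7, 0], [0, 0, 0, 0], [0, 0, 0, 0]])

```text
time_s: 23.5
position: [466.1, 71.3, 33.2]
eef_rot: [2.138, 2.302, -0.0]
ft_force: [-1.8, -0.4, 3.8]
opening: 0.32
grip_force: 40.6
```

Call:
steer_hand(increments=[[0, 0, 0.5, 0], [0, 0, 0, 0], [0, 0, 0, 0]])

```text
time_s: 23.8
position: [466.1, 71.3, 33.2]
eef_rot: [2.137, 2.302, -0.0]
ft_force: [-4.1, -1.2, 11.7]
opening: 0.32
grip_force: 41.7
```

Call:
steer_hand(increments=[[0, 0, -0.7, 0], [0, 0, 0, 0]])

```text
time_s: 24.0
position: [466.2, 71.3, 33.2]
eef_rot: [2.138, 2.302, 0.0]
ft_force: [-0.4, -0.3, 2.7]
opening: 0.318
grip_force: 40.6
```

Call:
steer_hand(increments=[[0, 0, 0, 0], [0, 0, 0, 0], [0, 0, 0, 0], [0, 0, 0, 0], [0, 0, 0, 0], [0, 0, 0, 0], [0, 0, 0, 0], [0, 0, 0, 0]], aperture=1.0)

```text
time_s: 24.8
position: [466.0, 71.2, 33.1]
eef_rot: [2.138, 2.302, -0.0]
ft_force: [-0.1, -0.5, 0.0]
opening: 1.002
grip_force: 0.0
```

Call:
steer_hand(increments=[[0, 0, -10, 0], [0, 0, -25, 0], [0, 0, -25, 0], [0, 0, 0, 0], [0, 0, 0, 0], [0, 0, 0, 0], [0, 0, 0, 0], [0, 0, 0, 0]])

```text
time_s: 25.6
position: [465.5, 71.2, 92.5]
eef_rot: [-2.137, -2.301, 0.002]
ft_force: [-0.8, -0.1, 0.2]
opening: 0.998
grip_force: 0.0
```

```bash
python3 -c "
from h import *
s=img('side','rel2')
cv2.imwrite('pics/r2.png',cv2.resize(s[255:315,310:400],None,fx=5,fy=5,interpolation=2)[:,:,::-1])
go(466,69.7,40,4.1)"
```

```text
delta [-1.7  0.4 52.6] turn 0.003 | ty 4.3 tcp [465.6  71.3  92.6] q7 -0.51 t 25.65
```

View pics/r2.png

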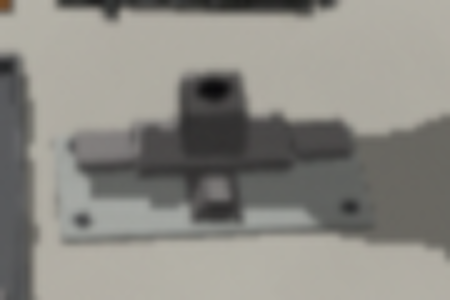

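Rotor 2 stays level, so it is sound. Regrasping it for pad_0.

Call:
steer_hand(increments=[[0, 0.5, 25, 0], [0, 0, 20, 0], [0, 0, 10, 0], [0, 0, 3, 0], [0, 0, 0, 0], [0, 0, 0, 0]])

```text
time_s: 26.25
position: [467.0, 71.5, 35.7]
eef_rot: [2.137, 2.302, 0.001]
ft_force: [-0.8, 0.3, 0.3]
opening: 1.002
grip_force: 0.0
```

Call:
steer_hand(increments=[[0, 0, 0, 0], [0, 0, 0, 0], [0, 0, 0, 0], [0, 0, 0, 0], [0, 0, 0, 0], [0, 0, 0, 0], [0, 0, 0, 0], [0, 0, 0, 0]], aperture=0.0, squeeze=40)

```text
time_s: 27.05
position: [466.6, 71.2, 35.5]
eef_rot: [2.138, 2.302, -0.0]
ft_force: [-0.9, -0.3, 5.7]
opening: 0.32
grip_force: 39.6
```

Call:
steer_hand(increments=[[0, 0, -10, 0], [0, 0, -25, 0], [0, 0, -25, 0], [0, 0, 0, 0.09], [0, 0, 0, 0], [0, 0, 0, 0]])

```text
time_s: 27.65
position: [466.1, 71.1, 95.0]
eef_rot: [-2.237, -2.206, 0.001]
ft_force: [0.3, 0.4, -2.4]
opening: 0.32
grip_force: 40.1
```

```bash
python3 -c "
from h import *
go(634,-91,60,-1)"
```

```text
delta [-159.7  170.2   35. ] turn 0.003 | ty -0.8 tcp [466.1  71.1  95. ] q7 -0.58 t 27.65
```

Call:
steer_hand(increments=[[-25, 27, 0, 0], [-32, 34, 0, 0], [-32, 34, 0, 0], [-32, 34, 0, 0], [-25, 27, 0, 0], [-13, 14, 20, 0], [0, 0, 10, 0], [0, 0, 0, 0]])

```text
time_s: 28.45
position: [631.4, -89.9, 62.1]
eef_rot: [-2.234, -2.201, 0.005]
ft_force: [-0.8, 1.3, -2.5]
opening: 0.318
grip_force: 40.1
```

Call:
steer_hand(increments=[[0, 0, 5, 0], [0, 0, 0, 0], [0, 0, 0, 0]])

```text
time_s: 28.75
position: [633.9, -89.5, 60.7]
eef_rot: [2.237, 2.205, 0.0]
ft_force: [-0.3, 1.1, -1.9]
opening: 0.325
grip_force: 40.1
```

```bash
python3 -c "
from h import *
go(634,-91,26,-1)"
```

```text
delta [-1.5  0.1 34.7] turn 0.003 | ty -0.8 tcp [633.9 -89.5  60.7] q7 -0.26 t 28.75
```

Call:
steer_hand(increments=[[-1.5, 0, 20, 0], [0, 0, 10, 0], [0, 0, 2, 0], [0, 0, 0, 0], [0, 0, 0, 0]])

```text
time_s: 29.25
position: [634.4, -91.7, 28.8]
eef_rot: [2.238, 2.203, 0.001]
ft_force: [0.1, 1.2, -1.9]
opening: 0.317
grip_force: 40.1
```

Call:
steer_hand(increments=[[0, 0, 1, 0], [0, 0, 0.5, 0], [0, 0, 0, 0], [0, 0, 0, 0]])

```text
time_s: 29.65
position: [634.0, -92.0, 26.7]
eef_rot: [2.239, 2.203, 0.0]
ft_force: [-0.2, 0.5, -1.8]
opening: 0.32
grip_force: 40.1
```

Call:
steer_hand(increments=[[0, 0, 0.7, 0], [0, 0, 0, 0], [0, 0, 0, 0]])

```text
time_s: 29.95
position: [633.9, -91.9, 25.9]
eef_rot: [2.239, 2.203, 0.0]
ft_force: [0.3, -0.0, -1.8]
opening: 0.318
grip_force: 40.1
```

```bash
python3 -c "
from h import *
s=img('side','pl2')
cv2.imwrite('pics/p2.png',cv2.resize(s[185:265,240:330],None,fx=5,fy=5,interpolation=2)[:,:,::-1])
go(634,-91,26,-1)"
```

```text
delta [ 1.   0.  -0.1] turn 0.001 | ty -0.9 tcp [634.  -92.   25.9] q7 -0.28 t 30.0
```

View pics/p2.png

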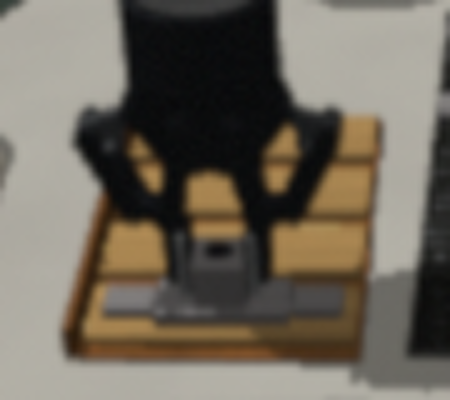

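The rotor is centred over pad_0. Lowering to contact and releasing.

Call:
steer_hand(increments=[[0.5, 0, 0.7, 0], [0, 0, 0, 0], [0, 0, 0, 0]])

```text
time_s: 30.3
position: [634.0, -91.8, 25.8]
eef_rot: [2.239, 2.203, -0.001]
ft_force: [-2.9, -1.5, 4.2]
opening: 0.316
grip_force: 41.0
```

Call:
steer_hand(increments=[[0, 0, 0.7, 0], [0, 0, 0, 0], [0, 0, 0, 0]])

```text
time_s: 30.6
position: [633.9, -91.9, 25.6]
eef_rot: [2.239, 2.203, -0.001]
ft_force: [-5.4, -1.3, 9.6]
opening: 0.317
grip_force: 41.5
```

Call:
steer_hand(increments=[[0, 0, 0, 0], [0, 0, 0, 0], [0, 0, 0, 0], [0, 0, 0, 0], [0, 0, 0, 0], [0, 0, 0, 0]], aperture=0.8)

```text
time_s: 31.2
position: [633.9, -91.4, 24.4]
eef_rot: [-2.239, -2.203, 0.0]
ft_force: [0.0, -0.7, -0.3]
opening: 0.796
grip_force: 0.0
```

Call:
steer_hand(increments=[[0, 0, -15, 0], [0, 0, -30, 0], [0, 0, -40, 0], [0, 0, -20, 0], [0, 0, 0, 0], [0, 0, 0, 0]])

```text
time_s: 31.8
position: [634.1, -91.6, 130.5]
eef_rot: [2.238, 2.202, 0.001]
ft_force: [0.6, -0.6, -1.1]
opening: 0.796
grip_force: 0.0
```

```bash
python3 -c "
from h import *
go(463.4,-297,110,-4)"
```

```text
delta [-208.1 -167.3   20.4] turn 0.054 | ty -0.9 tcp [634.1 -91.6 130.5] q7 -0.22 t 31.8
```

```bash
python3 -c "
from h import *
g=cv2.cvtColor(img('top','t4'),cv2.COLOR_RGB2GRAY)
for u in((399,258.3),(430.5,260.5)): print(rotor(g,u))
for u in proj('top',[[634,-91.6,48],[627,162,40]]): print(u,ray('top',hole(g,u),48))"
```

```text
(array([ 463.1, -297.1]), array([nan, nan]), np.float64(nan))
(array([ 457.2, -384.3]), array([ 457.3, -384.2]), np.float64(-13.0))
[325.30894045 196.81966955] [[633.78938435 -89.47549781]]
[235.1566096  198.99235607] [[615.39531012 160.0626616 ]]
```

Call:
steer_hand(increments=[[-35, -27, 0, 0], [-40, -32, 0, 0], [-40, -32, 0, 0], [-40, -32, 0, 0], [-35, -28, 0, 0], [-18, -14, 0, 0.05], [0, 0, 0, 0], [0, 0, 0, 0]], aperture=1.0)

```text
time_s: 32.65
position: [467.4, -293.7, 128.7]
eef_rot: [-2.293, -2.145, -0.0]
ft_force: [-0.1, 1.3, -0.3]
opening: 1.003
grip_force: 0.0
```

```bash
python3 -c "
from h import *
go(463.4,-297,14,-4)"
```

```text
delta [ -3.7  -3.6 114.7] turn 0.003 | ty -3.8 tcp [ 467.4 -293.7  128.7] q7 0.15 t 32.65h.py:40: RuntimeWarning: Mean of empty slice.
  f=P[(L>36)&(L<64)&(abs(W)<lim)].mean(0);b=P[(L<-36)&(L>-64)&(abs(W)<lim)].mean(0);a=np.arctan2(*(f-b)[::-1])
  ret = um.true_divide(
```

Call:
steer_hand(increments=[[-3.7, -3.6, 35, 0], [0, 0, 35, 0], [0, 0, 25, 0], [0, 0, 14, 0], [0, 0, 5, 0], [0, 0, 0, 0], [0, 0, 0, 0]])

```text
time_s: 33.35
position: [465.2, -297.3, 16.5]
eef_rot: [2.291, 2.147, 0.001]
ft_force: [-0.5, -0.2, 0.1]
opening: 0.998
grip_force: 0.0
```

Call:
steer_hand(increments=[[0, 0, 0, 0], [0, 0, 0, 0], [0, 0, 0, 0], [0, 0, 0, 0], [0, 0, 0, 0], [0, 0, 0, 0], [0, 0, 0, 0], [0, 0, 0, 0]], aperture=0.0, squeeze=40)

```text
time_s: 34.15
position: [464.2, -297.6, 16.0]
eef_rot: [2.293, 2.146, -0.001]
ft_force: [-1.3, 0.3, 6.4]
opening: 0.322
grip_force: 41.7
```

Call:
steer_hand(increments=[[0, 0, -20, 0], [0, 0, -30, 0], [0, 0, -30, 0], [0, 0, 0, -0.07], [0, 0, 0, -0.07], [0, 0, 0, 0], [0, 0, 0, 0]])

```text
time_s: 34.85
position: [463.6, -297.2, 95.0]
eef_rot: [-2.139, -2.299, 0.0]
ft_force: [0.3, 0.5, -2.7]
opening: 0.322
grip_force: 40.8
```

```bash
python3 -c "
from h import *
go(466,70.2,45,4.1)"
```

```text
delta [366.2  28.9  50.2] turn 0.001 | ty 4.1 tcp [ 463.6 -297.2   95. ] q7 0.24 t 34.85
```

Call:
steer_hand(increments=[[30, 2, 0, 0], [45, 4, 0, 0], [48, 4, 0, 0], [48, 4, 0, 0], [48, 4, 0, 0], [48, 4, 0, 0], [45, 3.5, 0, 0], [36, 3.5, 10, 0]])

```text
time_s: 35.65
position: [467.8, 54.9, 86.2]
eef_rot: [2.136, 2.302, 0.003]
ft_force: [1.7, -0.0, -2.2]
opening: 0.317
grip_force: 40.7
```

Call:
steer_hand(increments=[[15, 1, 20, 0], [0, 0, 12, 0], [0, 0, 0, 0], [0, 0, 0, 0]])

```text
time_s: 36.05
position: [467.1, 65.6, 53.3]
eef_rot: [-2.14, -2.3, 0.002]
ft_force: [-0.3, -0.4, -2.4]
opening: 0.322
grip_force: 40.6
```

```bash
python3 -c "
from h import *
go(466,70.2,35,4.1)"
```

```text
delta [ 4.7 -0.7 18.3] turn 0.0 | ty 4.1 tcp [467.1  65.6  53.3] q7 -0.57 t 36.05
```

Call:
steer_hand(increments=[[4.5, -0.7, 10, 0], [0, 0, 5, 0], [0, 0, 1.5, 0], [0, 0, 0, 0], [0, 0, 0, 0]])

```text
time_s: 36.55
position: [466.3, 71.2, 37.1]
eef_rot: [2.138, 2.302, 0.0]
ft_force: [0.5, -0.7, -2.3]
opening: 0.319
grip_force: 40.7
```

Call:
steer_hand(increments=[[0, 0, 0.7, 0], [0, 0, 0, 0], [0, 0, 0, 0]])

```text
time_s: 36.85
position: [466.3, 71.3, 36.4]
eef_rot: [2.138, 2.302, 0.0]
ft_force: [-0.4, -0.7, -2.2]
opening: 0.32
grip_force: 40.7
```

Call:
steer_hand(increments=[[0, 0, 0.7, 0], [0, 0, 0, 0], [0, 0, 0, 0]])

```text
time_s: 37.15
position: [466.1, 71.3, 35.6]
eef_rot: [-2.138, -2.302, 0.0]
ft_force: [-0.5, 0.7, -2.5]
opening: 0.323
grip_force: 40.7
```

Call:
steer_hand(increments=[[0, 0, 0.7, 0], [0, 0, 0, 0], [0, 0, 0, 0]])

```text
time_s: 37.45
position: [466.3, 71.3, 35.0]
eef_rot: [2.138, 2.302, 0.0]
ft_force: [-0.8, -0.2, -0.5]
opening: 0.318
grip_force: 40.8
```

```bash
python3 -c "
from h import *
go(466,70.2,35,4.1)"
```

```text
delta [-1.1 -0.4  0. ] turn 0.002 | ty 4.2 tcp [466.3  71.3  35. ] q7 -0.6 t 37.45
```

Touching now; press lightly, then release.

Call:
steer_hand(increments=[[0, 0, 0.4, 0], [0, 0, 0, 0], [0, 0, -0.2, 0], [0, 0, 0, 0]])

```text
time_s: 37.85
position: [466.3, 71.3, 35.0]
eef_rot: [2.138, 2.302, -0.0]
ft_force: [-2.0, -0.4, 5.5]
opening: 0.323
grip_force: 41.5
```

Call:
steer_hand(increments=[[0, 0, 0, 0], [0, 0, 0, 0], [0, 0, 0, 0], [0, 0, 0, 0], [0, 0, 0, 0], [0, 0, 0, 0], [0, 0, 0, 0], [0, 0, 0, 0]], aperture=1.0)

```text
time_s: 38.65
position: [466.2, 71.3, 34.7]
eef_rot: [2.138, 2.302, -0.0]
ft_force: [0.3, 0.2, 0.2]
opening: 1.0
grip_force: 0.0
```

Call:
steer_hand(increments=[[0, 0, -10, 0], [0, 0, -25, 0], [0, 0, -25, 0], [0, 0, 0, 0], [0, 0, 0, 0], [0, 0, 0, 0], [0, 0, 0, 0], [0, 0, 0, 0]])

```text
time_s: 39.45
position: [465.7, 71.3, 94.1]
eef_rot: [-2.137, -2.301, 0.002]
ft_force: [-0.3, 0.6, 0.4]
opening: 1.003
grip_force: 0.0
```

```bash
python3 -c "
from h import *
s=img('side','rel3')
cv2.imwrite('pics/r3.png',cv2.resize(s[255:315,310:400],None,fx=5,fy=5,interpolation=2)[:,:,::-1])
go(466,69.7,40,4.1)"
```

```text
delta [-1.7  0.1 54.2] turn 0.003 | ty 4.2 tcp [465.8  71.3  94.2] q7 -0.52 t 39.5
```

View pics/r3.png

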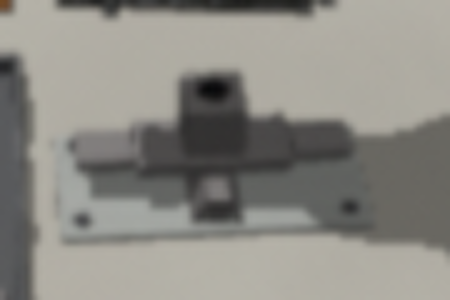

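Rotor 3 stays level, so it is sound and goes to pad_1.

Call:
steer_hand(increments=[[0, 0.5, 25, 0], [0, 0, 20, 0], [0, 0, 10, 0], [0, 0, 4, 0], [0, 0, 0, 0], [0, 0, 0, 0]])

```text
time_s: 40.1
position: [467.1, 71.6, 36.2]
eef_rot: [2.137, 2.302, 0.001]
ft_force: [0.2, -0.5, -0.6]
opening: 1.001
grip_force: 0.0
```

Call:
steer_hand(increments=[[0, 0, 0, 0], [0, 0, 0, 0], [0, 0, 0, 0], [0, 0, 0, 0], [0, 0, 0, 0], [0, 0, 0, 0], [0, 0, 0, 0], [0, 0, 0, 0]], aperture=0.0, squeeze=40)

```text
time_s: 40.9
position: [466.7, 71.2, 36.1]
eef_rot: [2.138, 2.302, -0.0]
ft_force: [-1.8, -1.0, 6.0]
opening: 0.319
grip_force: 39.6
```

Call:
steer_hand(increments=[[0, 0, -10, 0], [0, 0, -25, 0], [0, 0, -30, 0], [0, 0, 0, 0.09], [0, 0, 0, 0], [0, 0, 0, 0]])

```text
time_s: 41.5
position: [466.2, 71.1, 100.6]
eef_rot: [-2.237, -2.205, 0.001]
ft_force: [-0.1, -0.7, -2.3]
opening: 0.319
grip_force: 40.2
```

```bash
python3 -c "
from h import *
go(631.7,-150.3,60,-1)"
```

```text
delta [-219.   168.7   40.5] turn 0.003 | ty -0.8 tcp [466.2  71.1 100.6] q7 -0.58 t 41.5
```

Contact is expected at TCP z ≈ 26.

Call:
steer_hand(increments=[[-25, 19, 0, 0], [-38, 29, 0, 0], [-38, 29, 0, 0], [-38, 29, 0, 0], [-38, 29, 0, 0], [-30, 24, 0, 0], [-12, 10, 15, 0.003], [0, 0, 10, 0]])

```text
time_s: 42.3
position: [632.0, -153.6, 73.4]
eef_rot: [-2.245, -2.196, 0.003]
ft_force: [-1.0, 0.3, -3.1]
opening: 0.317
grip_force: 40.2
```

Call:
steer_hand(increments=[[0, 0, 10, 0], [0, 0, 0, 0], [0, 0, 0, 0]])

```text
time_s: 42.6
position: [631.6, -148.6, 65.6]
eef_rot: [-2.239, -2.202, 0.0]
ft_force: [-0.5, -0.5, -2.5]
opening: 0.32
grip_force: 40.2
```

```bash
python3 -c "
from h import *
go(631.7,-150.3,26,-1)"
```

```text
delta [-1.7  0.2 39.6] turn 0.001 | ty -0.9 tcp [ 631.6 -148.6   65.6] q7 -0.17 t 42.6
```

Call:
steer_hand(increments=[[-1.7, 0, 20, 0], [0, 0, 14, 0], [0, 0, 4, 0], [0, 0, 0, 0], [0, 0, 0, 0]])

```text
time_s: 43.1
position: [632.7, -151.8, 28.4]
eef_rot: [2.241, 2.2, 0.001]
ft_force: [-0.8, -0.8, -1.9]
opening: 0.32
grip_force: 40.2
```

Call:
steer_hand(increments=[[0, 0, 1, 0], [0, 0, 0, 0], [0, 0, 0, 0]])

```text
time_s: 43.4
position: [632.3, -152.1, 27.0]
eef_rot: [2.242, 2.2, 0.0]
ft_force: [-0.0, -0.2, -2.0]
opening: 0.319
grip_force: 40.2
```

Call:
steer_hand(increments=[[0, 0, 0.7, 0], [0, 0, 0, 0], [0, 0, 0, 0]])

```text
time_s: 43.7
position: [632.3, -152.1, 26.3]
eef_rot: [2.242, 2.2, 0.0]
ft_force: [-0.0, -0.1, -0.1]
opening: 0.319
grip_force: 40.5
```

Call:
steer_hand(increments=[[0, 0, 0.7, 0], [0, 0, 0, 0], [0, 0, 0, 0]])

```text
time_s: 44.0
position: [632.3, -152.1, 26.2]
eef_rot: [2.242, 2.2, -0.0]
ft_force: [-3.9, -0.4, 4.8]
opening: 0.321
grip_force: 41.1
```

```bash
python3 -c "
from h import *
go(631.7,-150.3,26,-1)"
```

```text
delta [ 1.8 -0.6  0.2] turn -0.002 | ty -1.1 tcp [ 632.3 -152.1   26.2] q7 -0.19 t 44.0
```

Call:
steer_hand(increments=[[0, 0, -2, 0], [1.8, -0.5, 0, 0], [0, 0, 0, 0], [0, 0, 2.2, 0], [0, 0, 0, 0]])

```text
time_s: 44.5
position: [631.6, -149.9, 26.2]
eef_rot: [-2.242, -2.2, 0.001]
ft_force: [-5.3, 0.9, 7.6]
opening: 0.317
grip_force: 41.5
```

Call:
steer_hand(increments=[[0, 0, 0, 0], [0, 0, 0, 0], [0, 0, 0, 0], [0, 0, 0, 0], [0, 0, 0, 0], [0, 0, 0, 0]], aperture=0.8)

```text
time_s: 45.1
position: [631.6, -150.2, 25.0]
eef_rot: [-2.242, -2.2, 0.0]
ft_force: [0.0, -0.0, -0.2]
opening: 0.803
grip_force: 0.0
```

Call:
steer_hand(increments=[[0, 0, -15, 0], [0, 0, -30, 0], [0, 0, -40, 0], [0, 0, -20, 0], [0, 0, 0, 0], [0, 0, 0, 0]])

```text
time_s: 45.7
position: [631.8, -150.4, 131.2]
eef_rot: [2.242, 2.199, 0.001]
ft_force: [0.1, 0.5, -0.2]
opening: 0.799
grip_force: 0.0
```

```bash
python3 -c "
from h import *
g=cv2.cvtColor(img('top','t5'),cv2.COLOR_RGB2GRAY)
print(rotor(g,(430.5,260.5)))
go(457.8,-384.3,110,-13)"
```

```text
(array([ 457.2, -384.3]), array([ 457.3, -384.2]), np.float64(-13.0))
delta [-237.2 -168.8   20.2] turn 0.208 | ty -1.1 tcp [ 631.1 -150.4  130. ] q7 -0.14 t 45.75
```

Call:
steer_hand(increments=[[-35, -25, 0, 0], [-40, -29, 0, 0], [-40, -29, 0, 0], [-40, -29, 0, 0], [-40, -29, 0, 0], [-42, -28, 0, 0], [0, 0, 0, 0.104], [0, 0, 0, 0.104]], aperture=1.0)

```text
time_s: 46.55
position: [455.6, -385.6, 128.5]
eef_rot: [-2.466, -1.942, 0.002]
ft_force: [0.8, 0.5, 0.0]
opening: 0.998
grip_force: 0.0
```

Call:
steer_hand(increments=[[0, 0, 20, 0], [0, 0, 0, 0], [0, 0, 0, 0]])

```text
time_s: 46.85
position: [457.8, -382.9, 109.1]
eef_rot: [-2.456, -1.954, 0.001]
ft_force: [-0.1, -0.1, 0.3]
opening: 0.999
grip_force: 0.0
```

```bash
python3 -c "
from h import *
go(457.6,-384.3,15,-13)"
```

```text
delta [-1.6  0.4 94.1] turn 0.0 | ty -13.0 tcp [ 457.8 -382.9  109.1] q7 0.13 t 46.85
```

Call:
steer_hand(increments=[[-1.5, 0, 35, 0], [0, 0, 35, 0], [0, 0, 15, 0], [0, 0, 9, 0], [0, 0, 0, 0], [0, 0, 0, 0]])

```text
time_s: 47.45
position: [459.0, -385.5, 17.3]
eef_rot: [2.457, 1.955, 0.001]
ft_force: [-0.0, 0.3, 0.7]
opening: 0.999
grip_force: 0.0
```

Call:
steer_hand(increments=[[0, 0, 0, 0], [0, 0, 0, 0], [0, 0, 0, 0], [0, 0, 0, 0], [0, 0, 0, 0], [0, 0, 0, 0], [0, 0, 0, 0], [0, 0, 0, 0]], aperture=0.0, squeeze=40)

```text
time_s: 48.25
position: [458.6, -385.4, 16.7]
eef_rot: [2.458, 1.955, 0.0]
ft_force: [1.3, 0.3, 4.7]
opening: 0.32
grip_force: 41.8
```

Call:
steer_hand(increments=[[0, 0, -20, 0], [0, 0, -30, 0], [0, 0, -30, 0], [0, 0, 0, -0.1], [0, 0, 0, -0.1], [0, 0, 0, -0.1], [0, 0, 0, 0], [0, 0, 0, 0]])

```text
time_s: 49.05
position: [457.4, -384.7, 95.3]
eef_rot: [-2.141, -2.297, -0.0]
ft_force: [0.1, -0.2, -3.5]
opening: 0.321
grip_force: 40.7
```

```bash
python3 -c "
from h import *
go(466,70.2,50,4.1)"
```

```text
delta [453.1  40.6  45.8] turn -0.001 | ty 4.0 tcp [ 457.4 -384.7   95.3] q7 0.38 t 49.05
```

Contact is expected at TCP z ≈ 35.5.

Call:
steer_hand(increments=[[30, 2.7, 0, 0], [45, 4, 0, 0], [48, 4.3, 0, 0], [48, 4.3, 0, 0], [48, 4.3, 0, 0], [48, 4.3, 0, 0], [48, 4.3, 0, 0], [48, 4.3, 0, 0]])

```text
time_s: 49.85
position: [463.7, -18.9, 96.2]
eef_rot: [2.141, 2.298, -0.0]
ft_force: [1.2, -0.4, -2.5]
opening: 0.32
grip_force: 40.7
```

Call:
steer_hand(increments=[[45, 4, 0, 0], [30, 2.6, 10, 0], [12, 1, 20, 0], [0, 0, 12, 0], [0, 0, 0, 0], [0, 0, 0, 0]])

```text
time_s: 50.45
position: [465.2, 65.4, 54.0]
eef_rot: [-2.141, -2.298, 0.002]
ft_force: [-0.2, -0.3, -2.2]
opening: 0.321
grip_force: 40.7
```

```bash
python3 -c "
from h import *
go(466,70.2,36,4.1)"
```

```text
delta [ 4.7  1.1 18. ] turn -0.001 | ty 4.0 tcp [465.2  65.4  54. ] q7 -0.58 t 50.45
```

Call:
steer_hand(increments=[[3.7, 1, 10, 0], [0, 0, 5, 0], [0, 0, 1.3, 0], [0, 0, 0, 0], [0, 0, 0, 0]])

```text
time_s: 50.95
position: [466.1, 70.3, 37.9]
eef_rot: [2.139, 2.301, 0.0]
ft_force: [-0.5, -0.6, -3.0]
opening: 0.315
grip_force: 40.6
```

Call:
steer_hand(increments=[[0, 0, 0.7, 0], [0, 0, 0, 0], [0, 0, 0, 0]])

```text
time_s: 51.25
position: [466.1, 70.4, 37.2]
eef_rot: [2.139, 2.301, 0.0]
ft_force: [0.6, -0.2, -3.4]
opening: 0.322
grip_force: 40.6
```

Call:
steer_hand(increments=[[0, 0, 0.7, 0], [0, 0, 0, 0], [0, 0, 0, 0]])

```text
time_s: 51.55
position: [466.0, 70.4, 36.4]
eef_rot: [-2.139, -2.301, 0.0]
ft_force: [-0.3, -0.1, -3.2]
opening: 0.32
grip_force: 40.6
```

```bash
python3 -c "
from h import *
go(466,70.2,36,4.1)"
```

```text
delta [-0.2 -0.   0.4] turn 0.001 | ty 4.2 tcp [466.   70.4  36.4] q7 -0.61 t 51.55
```

Call:
steer_hand(increments=[[0, 0, 0.7, 0], [0, 0, 0, 0], [0, 0, 0, 0]])

```text
time_s: 51.85
position: [466.0, 70.4, 35.7]
eef_rot: [-2.139, -2.301, 0.0]
ft_force: [-0.7, -0.1, -2.7]
opening: 0.319
grip_force: 40.8
```

Call:
steer_hand(increments=[[0, 0, 0.5, 0], [0, 0, 0, 0], [0, 0, 0, 0]])

```text
time_s: 52.15
position: [466.0, 70.4, 35.6]
eef_rot: [2.139, 2.301, -0.0]
ft_force: [-2.6, 0.3, 4.6]
opening: 0.319
grip_force: 41.7
```

Call:
steer_hand(increments=[[0, 0, 0, 0], [0, 0, 0, 0], [0, 0, 0, 0], [0, 0, 0, 0], [0, 0, 0, 0], [0, 0, 0, 0], [0, 0, 0, 0], [0, 0, 0, 0]], aperture=1.0)

```text
time_s: 52.95
position: [466.1, 70.4, 35.2]
eef_rot: [2.139, 2.301, 0.0]
ft_force: [-0.3, 0.2, 1.0]
opening: 1.003
grip_force: 0.0
```

Call:
steer_hand(increments=[[0, 0, -10, 0], [0, 0, -25, 0], [0, 0, -25, 0], [0, 0, 0, 0], [0, 0, 0, 0], [0, 0, 0, 0], [0, 0, 0, 0], [0, 0, 0, 0]])

```text
time_s: 53.75
position: [465.5, 70.4, 94.6]
eef_rot: [-2.138, -2.3, 0.002]
ft_force: [0.1, -0.0, -1.3]
opening: 1.002
grip_force: 0.0
```

```bash
python3 -c "
from h import *
s=img('side','rel4')
cv2.imwrite('pics/r4.png',cv2.resize(s[255:315,310:400],None,fx=5,fy=5,interpolation=2)[:,:,::-1])
go(466,69.7,40,4.1)"
```

```text
delta [-0.8  0.4 54.7] turn 0.002 | ty 4.2 tcp [465.6  70.5  94.7] q7 -0.52 t 53.8
```

View pics/r4.png

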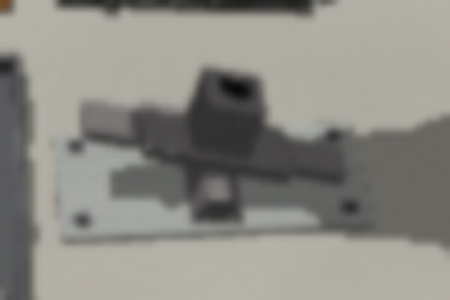

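Rotor 4 tipped with the -x wing down, so it is lopsided. Turning the tool to grasp it across y.

Call:
steer_hand(increments=[[0, 0, 0, -0.15], [0, 0, 0, -0.15], [0, 0, 0, -0.15], [0, 0, 0, -0.15], [0, 0, 0, -0.15], [0, 0, 0, -0.15], [0, 0, 0, -0.15], [0, 0, 0, -0.15]])

```text
time_s: 54.6
position: [465.9, 70.5, 94.9]
eef_rot: [-0.456, -3.108, -0.0]
ft_force: [-0.4, 0.4, -0.6]
opening: 0.998
grip_force: 0.0
```

Call:
steer_hand(increments=[[0, 0, 0, -0.15], [0, 0, 0, -0.15], [0, 0, 0, -0.07], [0, 0, 0, 0]])

```text
time_s: 55.0
position: [465.8, 70.5, 94.7]
eef_rot: [0.113, -3.138, -0.001]
ft_force: [-0.3, -0.9, 0.3]
opening: 0.999
grip_force: 0.0
```

```bash
python3 -c "
from h import *
g=cv2.cvtColor(img('side'),cv2.COLOR_RGB2GRAY)
print(ray('side',hole(g,(357.2,272.2),3),56.6))
go(460,70,40,94.1)"
```

```text
[[456.64741081  67.20923778]]
delta [ 5.8 -0.1 54.9] turn -0.001 | ty 94.0 tcp [465.8  70.5  94.8] q7 0.79 t 55.05
```

Call:
steer_hand(increments=[[6, -0.5, 20, 0], [0, 0, 20, 0], [0, 0, 12, 0], [0, 0, 3, 0], [0, 0, 0, 0]])

```text
time_s: 55.55
position: [460.1, 69.8, 40.1]
eef_rot: [0.113, -3.139, -0.0]
ft_force: [-1.0, -0.6, -0.6]
opening: 1.003
grip_force: 0.0
```

Call:
steer_hand(increments=[[0, 0, 0, 0], [0, 0, 0, 0], [0, 0, 0, 0], [0, 0, 0, 0], [0, 0, 0, 0], [0, 0, 0, 0], [0, 0, 0, 0], [0, 0, 0, 0]], aperture=0.0, squeeze=60)

```text
time_s: 56.35
position: [460.3, 69.3, 40.7]
eef_rot: [-0.112, 3.139, -0.001]
ft_force: [-0.8, -0.9, 5.5]
opening: 0.315
grip_force: 61.0
```

Call:
steer_hand(increments=[[0, 0, -10, 0], [0, 0, -25, 0], [0, 0, -25, 0], [0, 0, 0, 0.03], [0, 0, 0, 0]])

```text
time_s: 56.85
position: [460.1, 68.9, 100.3]
eef_rot: [-0.064, 3.14, -0.001]
ft_force: [-0.5, -0.3, -2.3]
opening: 0.307
grip_force: 60.2
```

```bash
python3 -c "
from h import *
go(630,31,90,92.6)
print(ctrl.state()['ft_force'])"
```

```text
delta [-168.3  -44.8   10.4] turn -0.005 | ty 92.3 tcp [460.1  68.9 100.3] q7 0.77 t 56.85
[-0.48302683 -0.33274628 -2.33054252]
```

Call:
steer_hand(increments=[[-25, -7, 0, 0], [-35, -10, 0, 0], [-40, -10, 0, 0], [-35, -9, 0, 0], [-23, -6, 5, 0], [-10, -3, 15, 0], [0, 0, 10, 0], [0, 0, 0, 0]])

```text
time_s: 57.65
position: [626.3, 31.9, 66.8]
eef_rot: [0.068, -3.134, 0.0]
ft_force: [-1.2, -0.2, -3.2]
opening: 0.316
grip_force: 60.1
```

Call:
steer_hand(increments=[[0, 0, 15, 0], [0, 0, 10, 0], [0, 0, 0, 0]])

```text
time_s: 57.95
position: [628.1, 31.3, 43.4]
eef_rot: [0.067, -3.138, 0.001]
ft_force: [0.6, 0.2, -2.8]
opening: 0.314
grip_force: 60.1
```

```bash
python3 -c "
from h import *
go(630,31,44,92.6)"
```

```text
delta [-1.9 -0.4 -0.6] turn -0.003 | ty 92.5 tcp [628.1  31.3  43.4] q7 0.91 t 57.95
```

Call:
steer_hand(increments=[[0, 0, 0, 0], [0, 0, 0, 0], [0, 0, 0, 0], [0, 0, 0, 0], [0, 0, 0, 0], [0, 0, 0, 0]], aperture=0.7)

```text
time_s: 58.55
position: [629.9, 31.6, 45.4]
eef_rot: [-0.066, 3.141, -0.0]
ft_force: [0.4, -0.8, -0.3]
opening: 0.7
grip_force: 0.0
```

Call:
steer_hand(increments=[[0, 0, -30, 0], [0, 0, -40, 0], [0, 0, -40, 0], [0, 0, 0, 0]])

```text
time_s: 58.95
position: [632.9, 33.0, 161.2]
eef_rot: [-0.066, 3.131, 0.001]
ft_force: [0.0, 0.6, 0.0]
opening: 0.696
grip_force: 0.0
```

Call:
steer_hand(increments=[[30, 20, 0, 0], [40, 0, 0, 0], [40, 0, 0, 0], [40, 0, 0, 0], [40, 0, 0, 0], [40, 0, 0, 0], [0, 0, 0, 0], [0, 0, 0, 0]])

```text
time_s: 59.75
position: [399.0, 41.3, 155.3]
eef_rot: [-0.066, 3.14, -0.002]
ft_force: [0.3, 0.0, -0.5]
opening: 0.702
grip_force: 0.0
```

```bash
python3 -c "
from h import *
t=img('top','fin')
g=cv2.cvtColor(t,cv2.COLOR_RGB2GRAY)
for p in ((634,-91.6,48),(631.6,-150.2,48)): print(ray('top',hole(g,proj('top',p)[0]),48))
cv2.imwrite('pics/finc.png',cv2.resize(t[165:300,215:455],None,fx=3.3,fy=3.3,interpolation=2)[:,:,::-1])"
```

```text
[[633.00913397 -91.00313243]]
[[ 630.65405761 -149.31278217]]
```

View pics/finc.png

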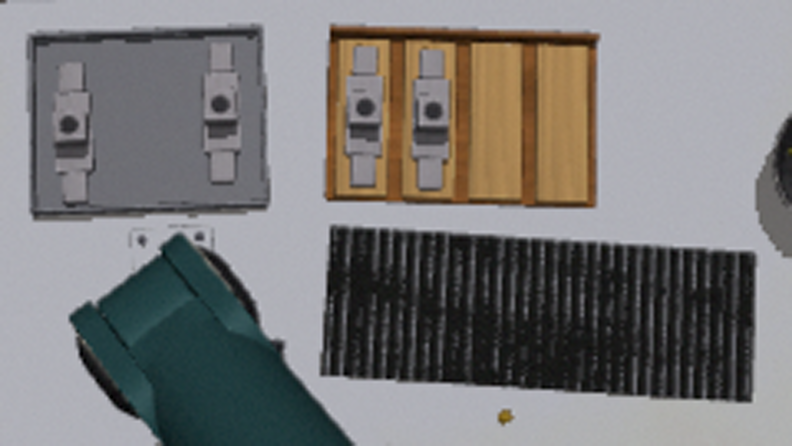

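Both sound rotors lie within 2 mm of their pad centres (crop (365,107) and (432,110)). Both lopsided ones lie flat in the tray (crop (70,125) and (220,104)).

```bash
python3 -c "
from cell import ctrl
print(ctrl.job_done())"
```

```text
the job is handed in; nothing more can be done
None
```

I tested all four rotors in order and handed the job in at about 60 s: rotors 1 and 4 tipped and are in the reject tray, and rotors 2 and 3 stayed level and are on pad_0 and pad_1, within 2 mm of centre in the final picture; no verdict came back.

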